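Dismantle a strainer column

ROBOT

A 6-joint arm with a two-finger parallel gripper is mounted at the origin on a cart in front of the work surface, level with it; the furniture and walls round the work are solid. World frame = base frame: x ahead of the robot, y to its left, z up, the work surface at z = 0. Lengths are in m, angles in rad, forces in N, time in s.
With the tool pointing down it reaches from about 0.35 to 0.85 m from the base axis. Payload 8.1 kg.
Tool frame: the origin (TCP) lies midway between the tips of the shut fingers; the grasp point (between the pads) lies 19 mm behind it (arm.grip_depth is the distance from the TCP to the grasp point, in m); x points along the fingers, y is the direction in which the jaws open and shut, and the axes are right-handed (so a half turn about x gives the same grasp; the last joint's range is limited). The gripper opens to 93 mm and grips with 3 to 60 N. Pads are 15 mm wide; open, the fingers measure 128 mm over their backs; the gripper's body (75 mm by 188 mm) begins 65 mm behind the grasp point.
Start: joints at [-1.26, 0.13, 1.488, -0, 1.523, -0.085], TCP at [0.231, -0.554, 0.219] pointing down, gripper open.
Joint ranges: [-2.96, 2.96], [-0.89, 2.26], [0.02, 2.5], [-1.34, 4.48], [0, 2.73], [-2.66, 2.66]. Speed limits (rad/s): [2.39, 2.39, 2.79, 3.14, 3.14, 3.14].

INTERFACE

Orientations are given as a 3x3 rotation matrix whose columns are the frame's x, y, z axes.
In Python, from workcell import arm gives the robot as it stands.
- The arm moves only by the shell command python3 -m jog 'ROWS' [OPENING]. ROWS is text: rows parted by semicolons, each of 6 numbers parted by spaces: the shift along the tool's x, y, z scaled (see below), then the turn, a rotation vector about the tool's x, y, z scaled (see below). A call has 1 to 10 rows; each row shifts and turns the pose as measured when the row begins, along the tool's axes as they then stand; what a row does not reach is not made up. The controller multiplies each number of a shift by 3 cm and each number of a turn by 60 degrees. A row lasts 1/12 s, in which the tool goes at most 41.7 mm and 7.16 degrees, less where a joint would pass 70% of its speed; a pose out of reach is approached as far as the arm can. A call with a number of a shift or a turn outside -1 to 1 is refused whole. A call with a gripper value outside its range is refused whole. OPENING is the closure, from 0 (fully open) to 1 (shut), set as the call begins (- or left out, the last holds). The fingers move at their own pace and stop on an object; the grip force is fixed at half the most. Time passes only in rows, so rows that do not move let the fingers close. It gives the time, the measured TCP pose, the force and the opening at its end, in the units of the state.
- arm.get_obs(): the state, without advancing time (a new reading comes with each control period).
- arm.snapshot(name): name is "side" or "top"; returns a dict with "pixels" (420x560x3 uint8, blue, green, red), "fx", "fy", "cx", "cy" (pixels), "rvec" (rotation vector, rad) and "tvec" (3), from world to camera coordinates, as OpenCV has them. Camera axes: x right, y down, z forward; pixel columns grow to the right and rows downward; lengths in m; the calibration is good to about 2 mm. A picture is of the moment at which its call begins. There is no depth.
- arm.job_done(): hands the job in, once; it reports no verdict.
The state is a dict: "time_s": time; "qpos": joint angles; "qvel": joint speeds; "joint_efforts": joint torques, N m; "ee_pos": TCP position; "tool_rot": TCP orientation; "contact_force": force on the tool from outside, world axes, zero at the start; "wrist_torque": the same for the moment, N m; "gripper_width": finger opening in m.
Only numpy, scipy, OpenCV 4.12 (cv2) and the standard library are available. Lean on these libraries where they do the work, as an engineer would, in place of code of your own. Each camera call takes 0.05 s, during which the arm holds its last target.

TASK

The tissue digest has run through the column of three strainers on the beaker. Take the column apart from the top down and stand each strainer upright in the dish of its own colour, setting it down gently rather than dropping it and never tipping it, so that what its mesh holds can be rinsed off there; then close the beaker of filtrate with the dark cover, fully seated. Leave the beaker standing about where it is, and the wash bottle and the timer alone.

Things in the scene. Friction and masses are not known exactly. Their poses are not given: they have to be found in the camera images.
- receiver: White plastic beaker with blue marks and a 63 mm foot, holding the filtrate, 54 mm across, 62 mm high, about 0.3 kg, loose on the bench; the column of strainers stands on its rim. Opening 47 mm across. Origin: centre of its underside, z up.
- strainer_orange: Orange strainer cup, top of the column. Straight round wall 54 mm across, bore 46, 22 mm deep, open on top, 42 mm high in all; its lowest 8 mm is a plug 42 mm across, loose in the rim below: each adds 34 mm of height. Rim tab to its own +x, 12 wide, 3 thick, ends 47 mm off the axis; seen from above. 50 g. Origin: centre of underside, z up; at first 122 mm above the beaker's.
- strainer_green: Green strainer cup, middle of the column. Straight round wall 54 mm across, bore 46, 22 mm deep, open on top, 42 mm high in all; its lowest 8 mm is a plug 42 mm across, loose in the rim below: each adds 34 mm of height. Rim tab to its own +x, 12 wide, 3 thick, ends 47 mm off the axis; seen from above. 50 g. Origin: centre of underside, z up; at first 88 mm above the beaker's.
- strainer_blue: Blue strainer cup, bottom of the column. Straight round wall 54 mm across, bore 46, 22 mm deep, open on top, 42 mm high in all; its lowest 8 mm is a plug 42 mm across, loose in the rim below: each adds 34 mm of height. Rim tab to its own +x, 12 wide, 3 thick, ends 47 mm off the axis; seen from above. 50 g. Origin: centre of underside, z up; at first 54 mm above the beaker's.
- dish_orange: Shallow round orange dish, loose on the bench, the place for the orange strainer. 80 mm across the rim, inside 71 mm across at the floor, 9 mm high, floor 2.5 mm thick. Origin: centre of its underside, z up. A strainer standing in it has its underside 2.5 mm above the dish's.
- dish_green: Shallow round green dish, loose on the bench, the place for the green strainer. 80 mm across the rim, inside 71 mm across at the floor, 9 mm high, floor 2.5 mm thick. Origin: centre of its underside, z up. A strainer standing in it has its underside 2.5 mm above the dish's.
- dish_blue: Shallow round blue dish, loose on the bench, the place for the blue strainer. 80 mm across the rim, inside 71 mm across at the floor, 9 mm high, floor 2.5 mm thick. Origin: centre of its underside, z up. A strainer standing in it has its underside 2.5 mm above the dish's.
- cover: Dark beaker cover standing on the bench: a tapered plug (35 to 42 mm across, 6 mm deep) for the beaker's mouth, on it a disc 60 mm across and 4 mm thick that comes to rest on the rim, on that a knob 20 mm across and 28 mm high. 38 mm high in all, 60 g. Origin: centre of the plug's underside, z up; seated, it is 56 mm above the beaker's origin.
- wash_bottle: White wash bottle with a red cap and bent spout, 93x66x201 mm, a bystander. Origin: centre of its underside.
- timer: Small white lab timer, 28x66x58 mm, a bystander. Origin: centre of its underside.
Not all that is in view belongs to the job. Of the things that look like the strainer_blue, the smaller one is meant.

How it is judged:
On the way, in this order (a step that is already met when the one before it is completed fails the run):
1. the orange strainer stands in the orange dish (horizontal distance between strainer_orange and dish_orange below 0.014 m and z of strainer_orange in the frame of dish_orange between 0 and 0.005 m and angle between strainer_orange's own z axis and vertical below 0.08 rad), for 0.2 s.
2. the green strainer stands in the green dish (horizontal distance between strainer_green and dish_green below 0.014 m and z of strainer_green in the frame of dish_green between 0 and 0.005 m and angle between strainer_green's own z axis and vertical below 0.08 rad), for 0.2 s.
3. the blue strainer stands in the blue dish (horizontal distance between strainer_blue and dish_blue below 0.014 m and z of strainer_blue in the frame of dish_blue between 0 and 0.005 m and angle between strainer_blue's own z axis and vertical below 0.08 rad), for 0.2 s.
4. the cover is seated on the beaker (horizontal distance between cover and receiver below 0.006 m and z of cover in the frame of receiver between 0.053 and 0.0585 m and angle between cover's own z axis and vertical below 0.08 rad), for 0.2 s.
At the end, for the whole second after the job is handed in: Each strainer stands flat in the dish of its own colour (underside 0 to 5 mm above the dish's, within 14 mm of its centre, tilted less than 0.08 rad); the cover sits on the upright beaker (within 6 mm of its axis, disc within 2.5 mm of the rim, tilted less than 0.08 rad); all released and at rest (all of step 1 and all of step 2 and all of step 3 and all of step 4 and angle between receiver's own z axis and vertical below 0.08 rad and contact force between the fingers and strainer_orange below 0.1 N and linear speed of each of strainer_orange, strainer_green, strainer_blue, cover below 0.02 m/s and contact force between the fingers and strainer_green below 0.1 N and contact force between the fingers and strainer_blue below 0.1 N and contact force between the fingers and cover below 0.1 N); the robot touches nothing.
It fails at once if a strainer is tipped by more than 0.4 rad (angle between any of strainer_orange, strainer_green, strainer_blue's own z axis and vertical above 0.4 rad).
It fails at once if a strainer is dropped: it moves faster than 0.45 m/s within 20 mm above its dish's floor ((horizontal distance between strainer_orange and dish_orange below 0.03 m and z of strainer_orange in the frame of dish_orange below 0.0225 m and linear speed of strainer_orange above 0.45 m/s) or (horizontal distance between strainer_green and dish_green below 0.03 m and z of strainer_green in the frame of dish_green below 0.0225 m and linear speed of strainer_green above 0.45 m/s) or (horizontal distance between strainer_blue and dish_blue below 0.03 m and z of strainer_blue in the frame of dish_blue below 0.0225 m and linear speed of strainer_blue above 0.45 m/s)).
It fails at once if the beaker of filtrate is tipped by more than 0.3 rad (angle between receiver's own z axis and vertical above 0.3 rad).
It fails at once if the beaker of filtrate is moved by more than 40 mm (distance of receiver from where it was at the start of the episode above 0.04 m).
It fails at once if the wash bottle or the timer is moved by more than 20 mm (distance of any of wash_bottle, timer from where it was at the start of the episode above 0.02 m).
It also fails if it takes over 115 s, if anything falls off the work surface, if the arm or the gripper's body presses on something with over 40 N, if the wrist force passes 120 N, or if a joint passes its speed limit or range.

## Working session

There is one attempt and no reset: what is moved stays moved. The work goes in short steps, Python scripts to look and compute and a shell command to move; the robot and the scene stay as the last step left them, time stands still between calls to the robot, and variables do not carry over. Pictures are saved under pics/ and viewed, and the job is handed in when it is done.

```bash
mkdir -p pics; ls
python3 - <<'E'
from workcell import arm
import cv2
for n in("side","top"):
    s=arm.snapshot(n); cv2.imwrite(f"pics/{n}0.png",s["pixels"]); print(n,s["fx"],s["cx"],s["cy"],s["rvec"],s["tvec"])
o=arm.get_obs(); print(o["time_s"],o["ee_pos"],o["tool_rot"],o["gripper_width"],arm.grip_depth)
E
```

```text
pics
side 545.2383176602407 282.9511443944558 214.08683595633008 [ 0.06894962 -2.72255109  1.54933357] [0.59803497 0.12853846 1.16936854]
top 418.5565575364019 285.1422247599749 212.39951942698465 [ 2.15151239 -2.1872983   0.11734867] [-0.04829521  0.57648936  0.92771199]
0.1 [ 0.23118705 -0.55314638  0.21772306] [[-4.55097590e-04  3.85504943e-01 -9.22705658e-01]
 [ 1.51624015e-03 -9.22704427e-01 -3.85505177e-01]
 [-9.99998747e-01 -1.57448585e-03 -1.64597513e-04]] 0.09271409249067504 0.0188
```

View pics/side0.png

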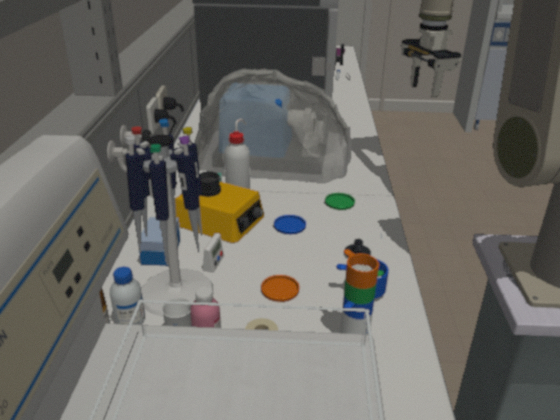

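View pics/top0.png

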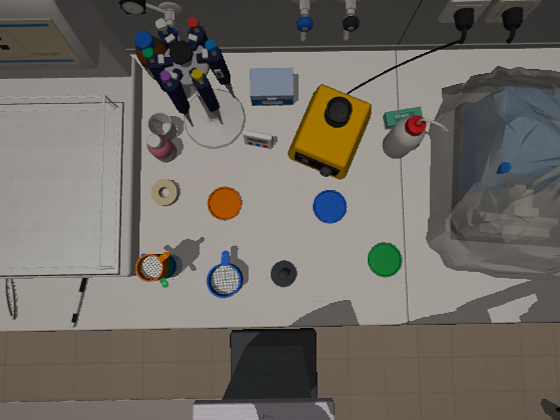

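```bash
cat > h.py <<'E'
from workcell import arm
import cv2, numpy as np
def snap(n):
    s=arm.snapshot(n); s["K"]=np.array([[s["fx"],0,s["cx"]],[0,s["fy"],s["cy"]],[0,0,1.]])
    s["R"]=cv2.Rodrigues(np.array(s["rvec"]))[0]; s["t"]=np.array(s["tvec"]).reshape(3); s["C"]=-s["R"].T@s["t"]; return s
def ray(s,uv,z):
    d=s["R"].T@np.linalg.inv(s["K"])@np.array([uv[0],uv[1],1.]); return s["C"]+d*(z-s["C"][2])/d[2]
def proj(s,p):
    return cv2.projectPoints(np.array(p,float).reshape(-1,1,3),np.array(s["rvec"],float),np.array(s["tvec"],float),s["K"],None)[0].reshape(-1,2)
def crop(s,u,v,w,h,k,name):
    im=s["pixels"][max(0,v-h):v+h,max(0,u-w):u+w]; cv2.imwrite("pics/"+name,cv2.resize(im,None,fx=k,fy=k,interpolation=cv2.INTER_CUBIC))
H={"orange":(4,18),"green":(50,80),"blue":(102,122)}
def blobs(s,c,smin=130,vmin=60,amin=60):
    hsv=cv2.cvtColor(s["pixels"],cv2.COLOR_BGR2HSV); a,b=H[c]
    m=cv2.inRange(hsv,(a,smin,vmin),(b,255,255))
    cs,_=cv2.findContours(m,cv2.RETR_EXTERNAL,cv2.CHAIN_APPROX_NONE)
    return [c for c in cs if cv2.contourArea(c)>amin]
E
python3 - <<'E'
from h import *
t=snap("top");s=snap("side")
crop(t,185,270,65,45,6,"t1.png"); crop(s,365,280,45,65,6,"s1.png")
print(t["C"],s["C"])
for c in H:
    for b in blobs(t,c):
        (u,v),ax,an=cv2.fitEllipse(b); print(c,round(u,1),round(v,1),np.round(ax,1),cv2.contourArea(b),ray(t,(u,v),.009).round(4))
E
```

```text
[ 0.47579351 -0.05348111  0.98289483] [0.56793328 0.96439032 0.69928094]
orange 151.2 266.3 [26.5 35.8] 666.5 [0.4578 0.253  0.009 ]
orange 223.9 203.1 [32.4 32.9] 836.5 [0.6022 0.0852 0.009 ]
green 384.4 259.5 [32.5 33.4] 851.5 [ 0.4646 -0.2857  0.009 ]
green 147.7 52.3 [8.6 9.8] 63.0 [0.9751 0.2702 0.009 ]
blue 223.9 277.4 [32.4 43.2] 974.5 [0.4297 0.0855 0.009 ]
blue 329.3 206.1 [32.2 32.6] 823.0 [ 0.591  -0.1616  0.009 ]
blue 503.7 167.7 [ 9.9 14.2] 100.5 [ 0.6759 -0.5774  0.009 ]
blue 210.1 45.4 [ 9.7 12.4] 90.5 [0.9905 0.1184 0.009 ]
blue 142.8 39.7 [16.7 18. ] 229.5 [1.0078 0.2829 0.009 ]
blue 304.3 23.4 [14.3 15.4] 137.5 [ 1.0438 -0.1127  0.009 ]
```

View pics/t1.png

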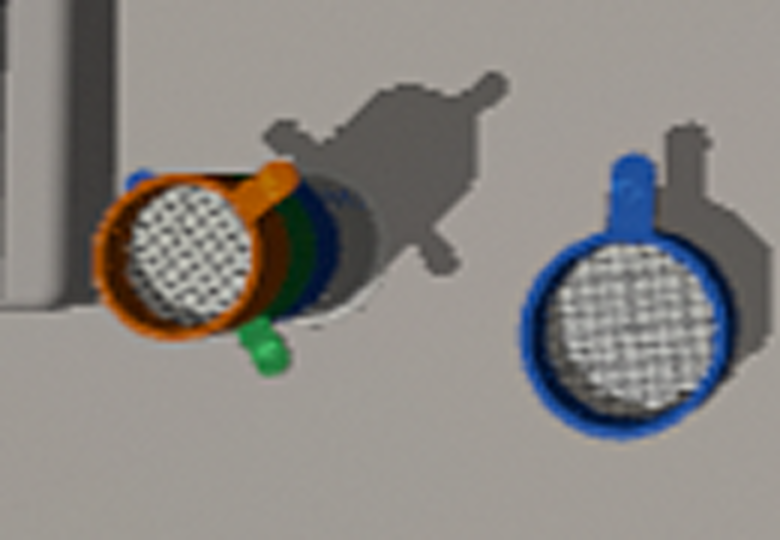

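View pics/s1.png

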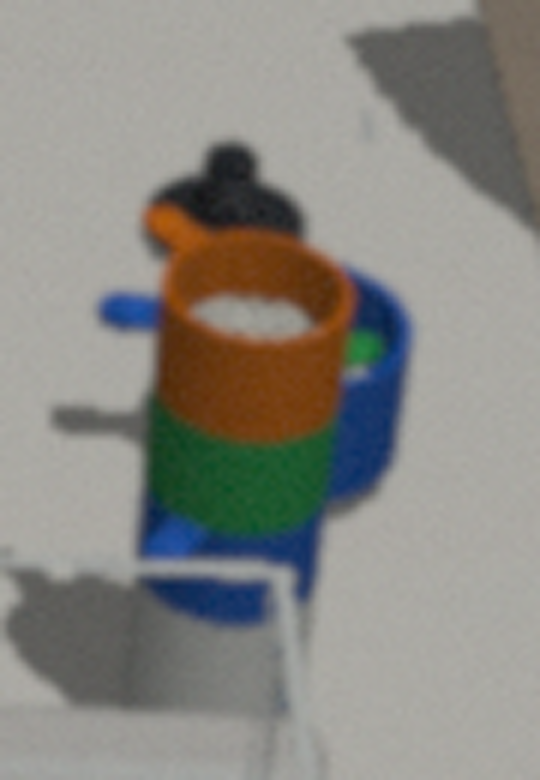

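Run:
```python
from h import *
t=snap("top");s=snap("side")
for n,uv in(("orange",(149.75,267.9)),): print(n,ray(t,uv,.164).round(4))
# side view rim centre of orange: outer ellipse crop left162 right355 -> 
su=(320+258/6, 215+287/6); print("side orange rim", ray(s,su,.164).round(4))
T=lambda x,y:(120+x/6,225+y/6); S=lambda x,y:(320+x/6,215+y/6)
c=ray(t,(149.75,267.9),.164)
print("orange tab",ray(t,T(290,172),.163), "green tab",ray(t,T(275,360),.129),"blue tab",ray(t,T(135,180),.095))
print("blue tab side",ray(s,S(155,545),.095),"orange tab side",ray(s,S(155,215),.163))
# tray corner
P=lambda q:q["K"]@np.c_[q["R"],q["t"]]
X=cv2.triangulatePoints(P(t),P(s),np.array([[138.5],[276.]]),np.array([[367.5],[310.]])).ravel();print("tray",X[:3]/X[3])
g=cv2.cvtColor(t["pixels"],cv2.COLOR_BGR2GRAY)
sub=(g[255:292,265:305]<60).astype('uint8'); 
for b in cv2.findContours(sub,0,1)[0]:
    if cv2.contourArea(b)>40:
        (u,v),ax,an=cv2.fitEllipse(b); print("cover",u+265,v+255,ax,ray(t,(u+265,v+255),.010).round(4))
crop(t,284,273,25,25,12,"t2.png"); crop(s,358,252,30,25,12,"s2.png")
for p,n in((c,"c"),): print([proj(t,[[c[0],c[1],z]]).round(1) for z in(.164,.13,.096,.062,0)])
```

```text
orange [0.4577 0.207  0.164 ]
side orange rim [0.4576 0.2152 0.164 ]
orange tab [0.48460446 0.17165717 0.163     ] green tab [0.42225881 0.18524111 0.129     ] blue tab [0.48344123 0.24471362 0.095     ]
blue tab side [0.48293688 0.2452705  0.095     ] orange tab side [0.4842271  0.18000122 0.163     ]
tray [0.44418984 0.25236766 0.09382043]
cover 283.09558486938477 273.30477714538574 (24.12543296813965, 24.957632064819336) [ 0.4369 -0.0508  0.01  ]
[array([[149.8, 267.9]]), array([[155.1, 267.4]]), array([[160.1, 267. ]]), array([[164.7, 266.6]]), array([[172.2, 266. ]])]
```

View pics/t2.png

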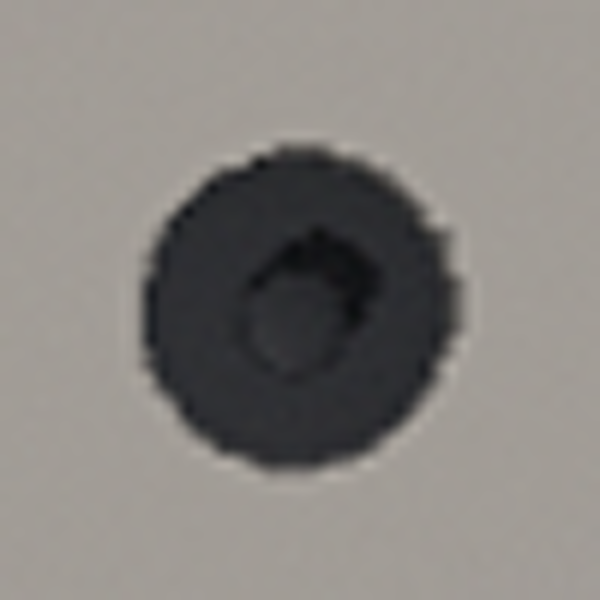

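Run:
```python
from h import *
t=snap("top");s=snap("side")
S=lambda x,y:(320+x/6,215+y/6)
for uv,z in(((258,345),.164),((245,440),.130),((235,533),.096),((225,623),.062)):
    p=ray(s,S(*uv),z); d=s["C"][:2]-p[:2]; d/=np.linalg.norm(d); print(z,p[:2].round(4),(p[:2]-.027*d).round(4))
for c in H:
    for b in blobs(s,c):
        (u,v),ax,an=cv2.fitEllipse(b); print(c,round(u,1),round(v,1),np.round(ax,1),cv2.contourArea(b),ray(s,(u,v),.009).round(4))
crop(s,363,290,28,45,8,"s3.png")
```

```text
0.164 [0.4598 0.2422] [0.4558 0.2155]
0.13 [0.4603 0.2407] [0.4563 0.214 ]
0.096 [0.4601 0.2399] [0.4561 0.2132]
0.062 [0.46   0.2393] [0.456  0.2126]
orange 279.7 287.6 [25.2 36.9] 727.5 [0.6013 0.0946 0.009 ]
orange 360.6 268.7 [31.9 40.8] 936.0 [0.4325 0.0201 0.009 ]
green 359.0 293.8 [17.5 32.2] 345.0 [0.4424 0.1046 0.009 ]
green 339.6 200.9 [14.  27.4] 298.5 [ 0.4635 -0.2731  0.009 ]
blue 355.6 314.6 [ 5.3 19.3] 68.5 [0.4537 0.1673 0.009 ]
blue 358.1 302.9 [12.  28.5] 95.5 [0.4465 0.1329 0.009 ]
blue 122.6 275.2 [16.1 16.9] 211.5 [0.9281 0.0732 0.009 ]
blue 381.0 280.9 [ 8.7 38.9] 190.5 [0.3937 0.0596 0.009 ]
blue 152.3 257.4 [13.  27.6] 255.5 [0.8826 0.0069 0.009 ]
blue 289.5 224.1 [16.8 30.3] 396.5 [ 0.5894 -0.1504  0.009 ]
blue 35.8 261.9 [  1.8 141. ] 108.0 [1.1255 0.0385 0.009 ]
```

View pics/s3.png

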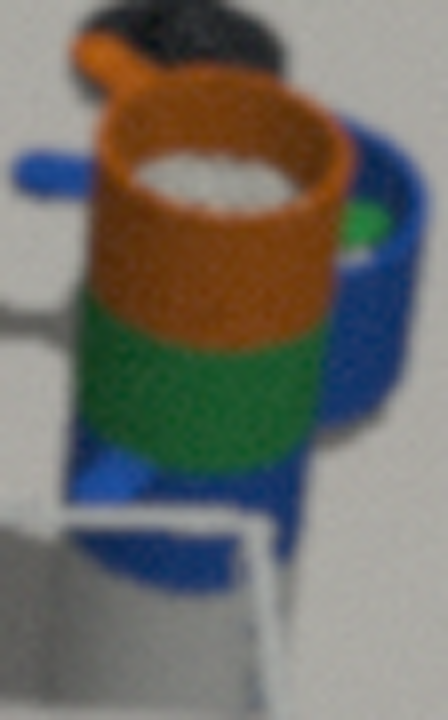

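```bash
cat > d.py <<'E'
import sys; from h import *
# usage: d.py x y ztip jawdeg -> shift in tool axes in units, turn in units
def go(x,y,z,j=None):
    o=arm.get_obs(); R=np.array(o["tool_rot"]); p=np.array(o["ee_pos"])
    print("t",round(o["time_s"],2),"p",p.round(4),"jaw",np.degrees(np.arctan2(R[1,1],R[0,1])).round(1),"w",round(o["gripper_width"],4),"F",np.round(o["contact_force"],1),"q",np.round(o["qpos"],2))
    print("shift units",(R.T@(np.array([x,y,z])-p)/.03).round(2))
    if j is not None:
        j=np.radians(j); Rt=np.c_[[0,0,-1.],[np.cos(j),np.sin(j),0],np.cross([0,0,-1.],[np.cos(j),np.sin(j),0])]
        rv=cv2.Rodrigues(R.T@Rt)[0].ravel(); print("turn units",(rv/np.radians(60)).round(3))
if __name__=="__main__": go(*map(float,sys.argv[1:]))
E
python3 -m jog '0 -.7 -.97 0 0 0;0 -.7 -.97 0 0 0;0 -.7 -.97 0 0 0;0 -.7 -.97 0 0 0;0 -.7 -.97 0 0 0;0 -.7 -.97 0 0 0;0 -.7 -.97 0 0 0;0 -.7 -.97 0 0 0;0 -.7 -.97 0 0 0;0 -.7 -.97 0 0 0' 0; python3 d.py .457 .21 .21 37
```

```text
time_s: 1.23
ee_pos: [0.4219, -0.2411, 0.2174]
tool_rot: [[0.0, 0.374, -0.927], [-0.002, -0.927, -0.374], [-1.0, 0.002, 0.001]]
contact_force: [0.6, -0.1, 0.5]
gripper_width: 0.0929
t 1.23 p [ 0.4219 -0.2411  0.2174] jaw -68.0 w 0.0929 F [ 0.6 -0.1  0.5] q [-0.62 -0.18  1.8  -0.    1.52  0.56]
shift units [  0.21 -13.51  -6.71]
turn units [-1.75e+00  2.00e-03 -1.00e-03]
```

```bash
python3 -m jog '0 -1 -.5 0 0 0;0 -1 -.5 0 0 0;0 -1 -.5 0 0 0;0 -1 -.5 0 0 0;0 -1 -.5 0 0 0;0 -1 -.5 0 0 0;0 -1 -.5 0 0 0;0 -1 -.5 0 0 0;0 -1 -.5 0 0 0;0 -1 -.5 0 0 0' ; 
python3 -m jog '0 0 0 -.119 0 0;0 0 0 -.119 0 0;0 0 0 -.119 0 0;0 0 0 -.119 0 0;0 0 0 -.119 0 0;0 0 0 -.119 0 0;0 0 0 -.119 0 0;0 0 0 -.119 0 0;0 0 0 -.119 0 0;0 0 0 -.119 0 0';python3 d.py .457 .21 .21 37
```

```text
time_s: 2.07
ee_pos: [0.4501, 0.1103, 0.2189]
tool_rot: [[0.008, 0.375, -0.927], [-0.003, -0.927, -0.375], [-1.0, 0.006, -0.006]]
contact_force: [0.6, 0.0, -1.3]
gripper_width: 0.0933
time_s: 2.9
ee_pos: [0.4493, 0.1202, 0.2201]
tool_rot: [[0.011, 0.998, 0.065], [0.0, 0.065, -0.998], [-1.0, 0.011, 0.001]]
contact_force: [-1.1, 0.1, 0.4]
gripper_width: 0.0929
t 2.9 p [0.4493 0.1202 0.2201] jaw 3.7 w 0.0929 F [-1.1  0.1  0.4] q [ 0.15 -0.25  1.85 -0.    1.53  0.09]
shift units [ 0.34  0.45 -2.97]
turn units [-0.555  0.004 -0.01 ]
```

```bash
python3 -m jog '0 0 0 -.11 0 0;0 0 0 -.11 0 0;0 0 0 -.11 0 0;0 0 0 -.11 0 0;0 0 0 -.11 0 0;0 0 0 0 0 0'|head -2; python3 d.py .457 .21 .21 37;  python3 - <<'E'
from h import *
t=snap("top");s=snap("side"); o=arm.get_obs();p=np.array(o["ee_pos"]);R=np.array(o["tool_rot"])
ys=[p+R[:,1]*.0465,p-R[:,1]*.0465]
for n,q in(("t",t),("s",s)):
    uv=proj(q,ys+[p]); print(n,uv.round(1))
    c=uv[2].round().astype(int); u0=max(0,c[0]-60);v0=max(0,c[1]-50)
    im=cv2.resize(q["pixels"][v0:v0+100,u0:u0+120],None,fx=6,fy=6,interpolation=cv2.INTER_CUBIC)
    for a in uv: cv2.drawMarker(im,tuple(int(k) for k in ((a-[u0,v0]+.5)*6)),(0,0,255),0,14,1)
    cv2.imwrite(f"pics/chk_{n}.png",im)
E
```

```text
time_s: 3.4
ee_pos: [0.4493, 0.1203, 0.2208]
t 3.4 p [0.4493 0.1203 0.2208] jaw 38.8 w 0.0926 F [ 0.3  0.3 -0.1] q [ 0.15 -0.26  1.85 -0.    1.53 -0.52]
shift units [ 0.36  2.07 -2.17]
turn units [ 0.03   0.007 -0.009]
t [[172.  252.6]
 [203.8 292.9]
 [187.8 272.6]]
s [[346.3 212.8]
 [384.8 198.5]
 [366.  205.5]]
```

View pics/chk_s.png

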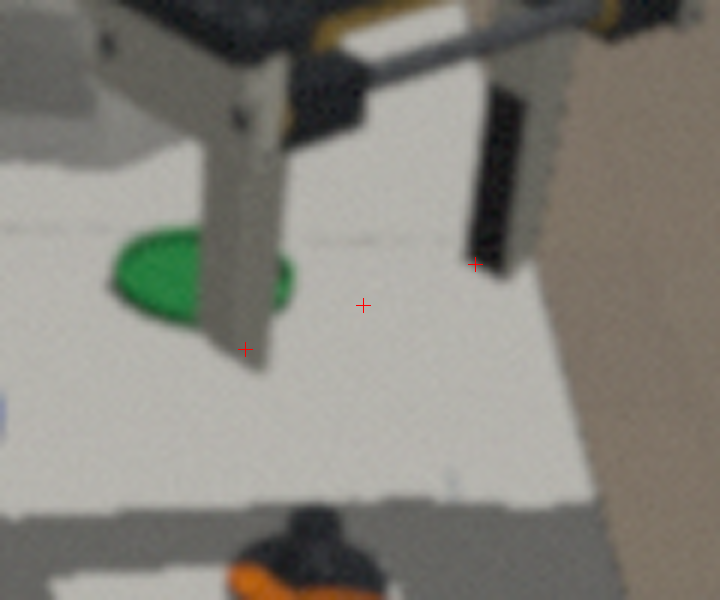

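View pics/chk_t.png

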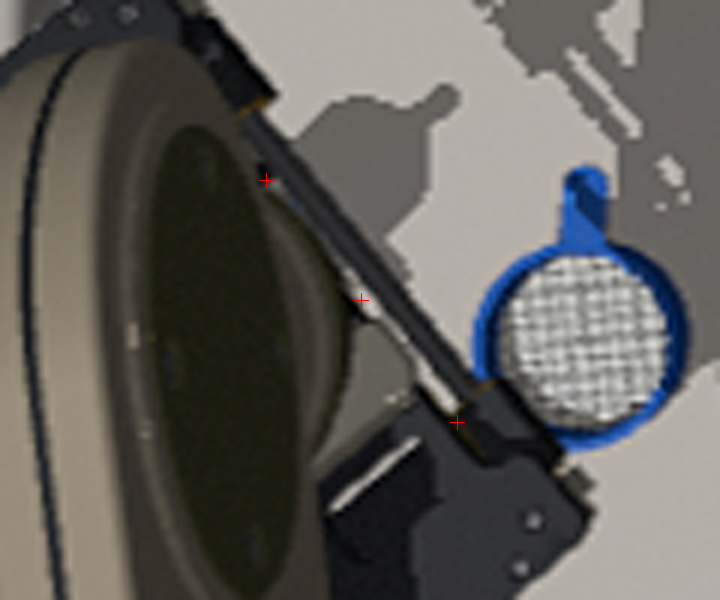

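```bash
python3 -m jog '0 .7 -.7 .03 0 0;0 .7 -.7 0 0 0;0 .7 -.7 0 0 0;.5 .1 -.1 0 0 0;.5 0 0 0 0 0;.2 0 0 0 0 0;0 0 0 0 0 0'|head -2; python3 d.py .4565 .212 .185 37;  cat > chk.py <<'E'
import sys; from h import *
name,n=sys.argv[1:3]; q=snap(n); o=arm.get_obs();p=np.array(o["ee_pos"]);R=np.array(o["tool_rot"]);w=o["gripper_width"]/2
uv=proj(q,[p+R[:,1]*w,p-R[:,1]*w,p]+[np.array(list(map(float,a.split(',')))) for a in sys.argv[3:]]); print(uv.round(1))
c=uv[2].round().astype(int); u0=max(0,c[0]-50);v0=max(0,c[1]-40)
im=cv2.resize(q["pixels"][v0:v0+90,u0:u0+100],None,fx=6,fy=6,interpolation=cv2.INTER_CUBIC)
for a in uv: cv2.drawMarker(im,tuple(int(k) for k in ((a-[u0,v0]+.5)*6)),(0,0,255),0,14,1)
cv2.imwrite(f"pics/{name}",im)
E
python3 chk.py c1.png side
```

```text
time_s: 4.08
ee_pos: [0.4652, 0.2167, 0.1854]
t 4.08 p [0.4652 0.2167 0.1854] jaw 34.5 w 0.0928 F [ 0.4 -0.9  0. ] q [ 0.34 -0.1   1.79 -0.    1.44 -0.26]
shift units [ 0.01 -0.33 -0.03]
turn units [-0.042  0.008 -0.013]
[[337.1 260.5]
 [381.  244.7]
 [359.6 252.4]]
```

View pics/c1.png

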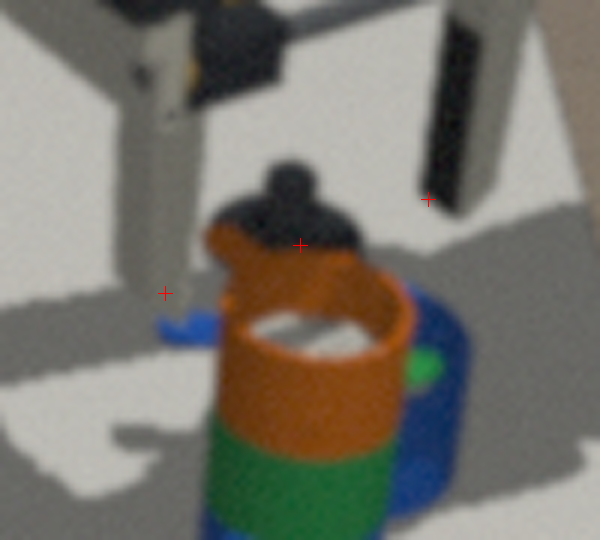

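```bash
python3 -m jog '0 -.3 0 -.03 0 0;0 0 0 0 0 0;.3 0 0 0 0 0'|head -2; python3 d.py .4575 .2125 .134 37
```

```text
time_s: 4.38
ee_pos: [0.4598, 0.211, 0.1803]
t 4.38 p [0.4598 0.211  0.1803] jaw 36.0 w 0.093 F [-0.   0.2  0.7] q [ 0.33 -0.13  1.82 -0.    1.43 -0.3 ]
shift units [ 1.54 -0.06 -0.1 ]
turn units [-0.017  0.01  -0.018]
```

```bash
python3 -m jog '.3 -.05 -.1 -.015 .01 -.018;.35 0 0 0 0 0;.35 0 0 0 0 0;.3 0 0 0 0 0;.15 0 0 0 0 0;0 0 0 0 0 0'|head -2; python3 d.py .4575 .2125 .134 37; python3 chk.py c2.png side
```

```text
time_s: 4.88
ee_pos: [0.4566, 0.2118, 0.1302]
t 4.88 p [0.4566 0.2118 0.1302] jaw 36.7 w 0.0928 F [-0.3  0.2 -0. ] q [ 0.33 -0.07  1.85  0.    1.36 -0.31]
shift units [-0.13  0.04 -0.  ]
turn units [-0.006 -0.002  0.004]
[[340.6 287. ]
 [381.7 268.7]
 [361.7 277.6]]
```

View pics/c2.png

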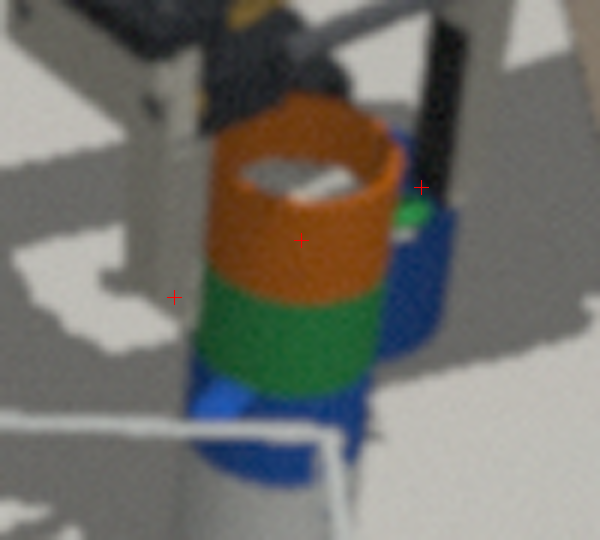

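```bash
python3 -m jog '-.13 .03 0 0 0 0;0 0 0 0 0 0;0 0 0 0 0 0;0 0 0 0 0 0;0 0 0 0 0 0;0 0 0 0 0 0' .37; python3 d.py .4575 .2125 .134 37; python3 chk.py c3.png side
```

```text
time_s: 5.43
ee_pos: [0.4587, 0.213, 0.137]
tool_rot: [[-0.001, 0.802, 0.597], [0.0, 0.597, -0.802], [-1.0, -0.001, -0.001]]
contact_force: [-0.6, 0.3, -0.0]
gripper_width: 0.0601
t 5.43 p [0.4587 0.213  0.137 ] jaw 36.7 w 0.0601 F [-0.6  0.3 -0. ] q [ 0.33 -0.07  1.84  0.    1.37 -0.31]
shift units [ 0.1  -0.04 -0.01]
turn units [-0.006 -0.001  0.001]
[[347.4 280.8]
 [373.8 269.2]
 [360.8 274.9]]
```

View pics/c3.png

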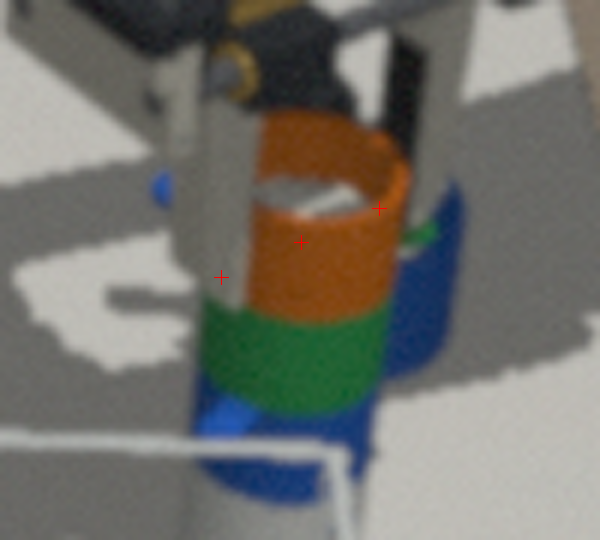

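```bash
python3 -m jog '.1 0 0 0 0 0;0 0 0 0 0 0;0 0 0 0 0 0;0 0 0 0 0 0;0 0 0 0 0 0;0 0 0 0 0 0' .6; python3 d.py .4575 .2125 .134 37
```

```text
time_s: 5.98
ee_pos: [0.459, 0.2131, 0.1339]
tool_rot: [[-0.0, 0.802, 0.597], [0.0, 0.597, -0.802], [-1.0, -0.0, -0.001]]
contact_force: [0.9, -0.5, -0.5]
gripper_width: 0.0518
t 5.98 p [0.459  0.2131 0.1339] jaw 36.7 w 0.0518 F [ 0.9 -0.5 -0.5] q [ 0.33 -0.07  1.85  0.    1.36 -0.31]
shift units [-0.   -0.05 -0.01]
turn units [-0.006 -0.001  0.   ]
```

```bash
python3 -m jog '-.2 0 0 0 0 0;-.3 0 0 0 0 0;-.4 0 0 0 0 0;-.5 0 0 0 0 0;-.5 0 0 0 0 0;-.5 0 0 0 0 0;0 0 0 0 0 0'; python3 chk.py c4.png side;python3 chk.py c4t.png top
```

```text
time_s: 6.57
ee_pos: [0.4584, 0.2129, 0.2135]
tool_rot: [[-0.001, 0.802, 0.597], [0.0, 0.597, -0.802], [-1.0, -0.001, -0.001]]
contact_force: [0.5, 0.7, -0.3]
gripper_width: 0.0522
[[353.1 242.8]
 [376.9 233.3]
 [365.2 238. ]]
[[130.4 257.5]
 [147.  280.3]
 [138.7 268.8]]
```

View pics/c4.png

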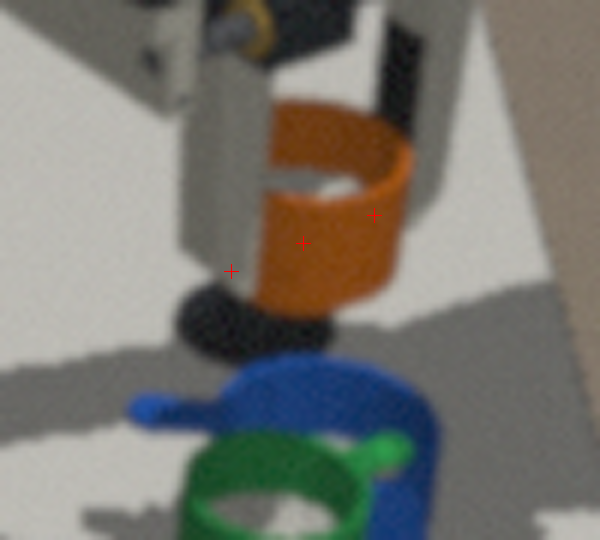

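```bash
python3 d.py .602 .09 .20 37
```

```text
t 6.67 p [0.4574 0.2125 0.2103] jaw 36.7 w 0.0522 F [ 0.8 -0.3 -0.1] q [ 0.33 -0.12  1.76  0.    1.51 -0.31]
shift units [0.33 1.43 6.15]
turn units [-0.006 -0.002  0.003]
```

```bash
python3 -m jog '0 .07 .3 0 0 0;0 .15 .6 0 0 0;0 .18 .8 0 0 0;0 .18 .8 0 0 0;0 .18 .8 0 0 0;0 .18 .8 0 0 0;0 .18 .8 0 0 0;.1 .15 .6 0 0 0;.2 .07 .3 0 0 0;0 0 0 0 0 0' | head -2; python3 d.py .602 .09 .05 37; python3 chk.py c5.png side .602,.09,.009;python3 chk.py c5t.png top .602,.09,.009
```

```text
time_s: 7.5
ee_pos: [0.5962, 0.0869, 0.1869]
t 7.5 p [0.5962 0.0869 0.1869] jaw 36.8 w 0.0519 F [ 0.3 -0.1 -0.5] q [ 0.06  0.17  1.5  -0.    1.49 -0.58]
shift units [4.56 0.3  0.07]
turn units [-0.003 -0.008  0.017]
[[272.4 213.8]
 [295.4 205.7]
 [284.1 209.7]
 [279.5 286.2]]
[[200.9 184.3]
 [217.  205.4]
 [208.9 194.8]
 [221.9 203.2]]
```

View pics/c5.png

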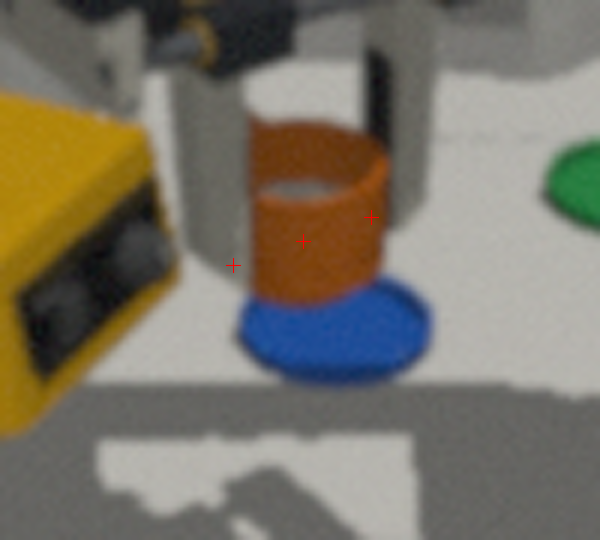

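```bash
python3 -m jog '.4 .2 .05 0 -.008 .017;.6 .05 0 0 0 0;.6 0 0 0 0 0;.6 0 0 0 0 0;.6 0 0 0 0 0;.6 0 0 0 0 0;.5 0 0 0 0 0;.3 0 0 0 0 0;0 0 0 0 0 0' | head -2; python3 d.py .602 .09 .0145 37; python3 chk.py c6.png side .602,.09,.009;python3 chk.py c6t.png top .602,.09,.009
```

```text
time_s: 8.35
ee_pos: [0.5972, 0.1024, 0.0611]
t 8.35 p [0.5972 0.1024 0.0611] jaw 37.5 w 0.0521 F [ 0.6 -0.4 -1.2] q [ 0.08  0.27  1.63  0.    1.24 -0.57]
shift units [ 1.55 -0.13  0.43]
turn units [ 0.008 -0.001 -0.006]
[[270.8 273.2]
 [292.4 264.5]
 [281.8 268.8]
 [279.5 286.2]]
[[205.6 192.6]
 [219.9 210.8]
 [212.7 201.7]
 [221.9 203.2]]
```

View pics/c6.png

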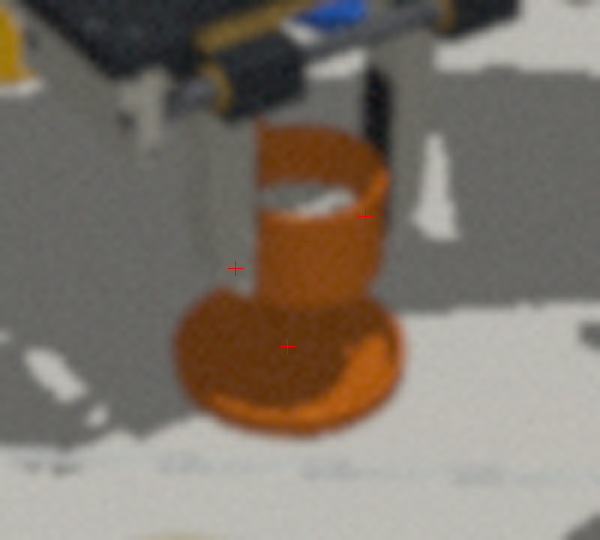

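View pics/c6t.png

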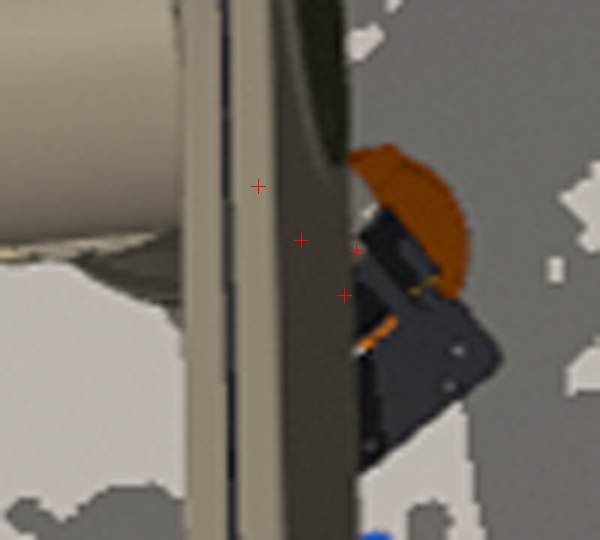

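```bash
python3 -m jog '0 -.13 .4 0 0 0;0 0 0 0 0 0;0 0 0 0 0 0' | head -2; python3 d.py .603 .09 .0145 37; python3 chk.py c7.png side .602,.09,.009
```

```text
time_s: 8.7
ee_pos: [0.6055, 0.09, 0.0673]
t 8.7 p [0.6055 0.09   0.0673] jaw 37.5 w 0.0517 F [ 0.1  0.1 -0.5] q [ 0.06  0.27  1.62  0.    1.24 -0.6 ]
shift units [ 1.76 -0.09 -0.06]
turn units [ 0.009  0.004 -0.013]
[[267.  266.7]
 [288.5 258.4]
 [277.9 262.5]
 [279.5 286.2]]
```

View pics/c7.png

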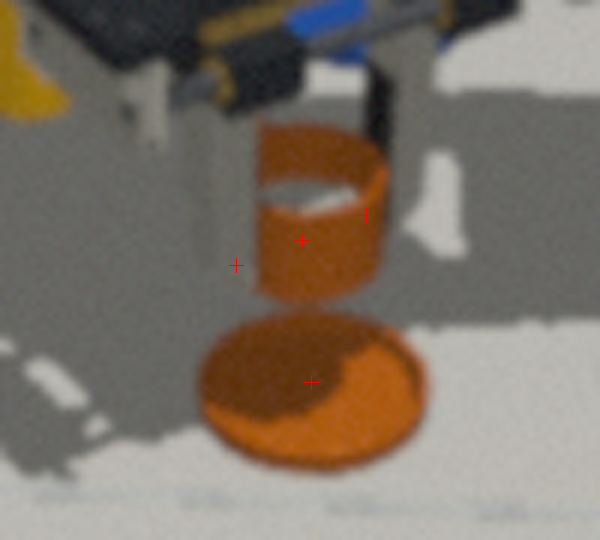

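```bash
python3 -m jog '.2 -.05 -.06 .009 .004 -.013;.3 0 0 0 0 0;.3 0 0 0 0 0;.2 0 0 0 0 0;.1 0 0 0 0 0;0 0 0 0 0 0;0 0 0 0 0 0' | head -2; python3 d.py .603 .09 .0145 37
```

```text
time_s: 9.33
ee_pos: [0.6036, 0.09, 0.0311]
t 9.33 p [0.6036 0.09   0.0311] jaw 36.9 w 0.0517 F [0.9 0.2 0. ] q [ 0.06  0.32  1.63 -0.    1.2  -0.58]
shift units [ 0.55 -0.01 -0.01]
turn units [-0.002 -0.     0.001]
```

```bash
python3 -m jog '.15 0 0 0 0 0;.1 0 0 0 0 0;.1 0 0 0 0 0;.08 0 0 0 0 0;.05 0 0 0 0 0;0 0 0 0 0 0' | grep -v rot; python3 d.py .603 .09 .0145 37
```

```text
time_s: 9.83
ee_pos: [0.6037, 0.0901, 0.0155]
contact_force: [-0.2, 0.1, -0.8]
gripper_width: 0.0519
t 9.83 p [0.6037 0.0901 0.0155] jaw 36.9 w 0.0519 F [-0.2  0.1 -0.8] q [ 0.06  0.34  1.63 -0.    1.17 -0.58]
shift units [ 0.03 -0.02 -0.01]
turn units [-0.002  0.     0.001]
```

```bash
python3 -m jog '.05 0 0 0 0 0;0 0 0 0 0 0' | grep -v rot;python3 -m jog '.05 0 0 0 0 0;0 0 0 0 0 0' | grep -v rot; python3 d.py .603 .09 .0145 37
```

```text
time_s: 10.0
ee_pos: [0.6042, 0.09, 0.0156]
contact_force: [0.3, 0.3, -1.0]
gripper_width: 0.0519
time_s: 10.17
ee_pos: [0.6052, 0.09, 0.0154]
contact_force: [0.9, 0.1, 0.0]
gripper_width: 0.0516
t 10.17 p [0.6052 0.09   0.0154] jaw 36.9 w 0.0516 F [0.9 0.1 0. ] q [ 0.06  0.34  1.63 -0.    1.17 -0.58]
shift units [ 0.03 -0.06 -0.04]
turn units [-0.002  0.002 -0.001]
```

```bash
python3 -m jog '.1 -.04 -.04 0 0 0;0 0 0 0 0 0' | grep -v rot;python3 -m jog '.1 0 0 0 0 0;0 0 0 0 0 0' | grep -v rot; python3 d.py .603 .09 .0145 37; python3 chk.py c8.png side
```

```text
time_s: 10.33
ee_pos: [0.6062, 0.0899, 0.0158]
contact_force: [-0.1, -0.3, -0.7]
gripper_width: 0.0521
time_s: 10.5
ee_pos: [0.6078, 0.0897, 0.015]
contact_force: [1.0, 0.3, -0.4]
gripper_width: 0.0514
t 10.5 p [0.6078 0.0897 0.015 ] jaw 36.9 w 0.0514 F [ 1.   0.3 -0.4] q [ 0.06  0.34  1.63 -0.    1.16 -0.58]
shift units [ 0.02 -0.12 -0.1 ]
turn units [-0.002  0.007 -0.007]
[[265.8 288. ]
 [287.1 279.4]
 [276.6 283.7]]
```

View pics/c8.png

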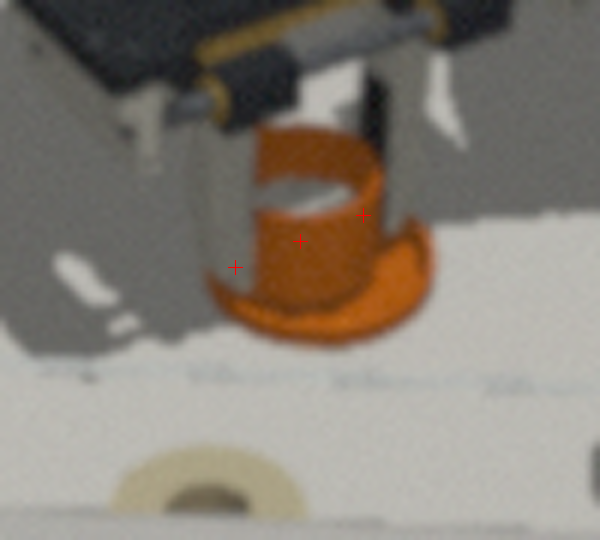

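```bash
python3 -m jog '-.1 0 0 0 .007 -.007;-.1 -.1 -.08 0 0 0;0 -.1 -.08 0 0 0;0 0 0 0 0 0;0 0 0 0 0 0' | grep -v rot; python3 d.py .603 .09 .0145 37
```

```text
time_s: 10.97
ee_pos: [0.598, 0.0901, 0.0192]
contact_force: [-0.4, 0.1, -1.0]
gripper_width: 0.0519
t 10.97 p [0.598  0.0901 0.0192] jaw 36.9 w 0.0519 F [-0.4  0.1 -1. ] q [ 0.06  0.32  1.64  0.    1.18 -0.58]
shift units [0.16 0.13 0.1 ]
turn units [-0.002 -0.002  0.002]
```

```bash
python3 -m jog '.03 .07 .05 0 0 0;.06 0 0 0 0 0;.05 0 0 0 0 0;0 0 0 0 0 0;0 0 0 0 0 0' | grep -v rot; python3 d.py .603 .09 .0145 37;python3 chk.py c9.png side
```

```text
time_s: 11.38
ee_pos: [0.6005, 0.0901, 0.0147]
contact_force: [-1.9, -0.1, 2.6]
gripper_width: 0.0517
t 11.38 p [0.6005 0.0901 0.0147] jaw 36.9 w 0.0517 F [-1.9 -0.1  2.6] q [ 0.06  0.34  1.64  0.    1.17 -0.58]
shift units [0.   0.06 0.05]
turn units [-0.002 -0.002  0.003]
[[269.5 288.6]
 [290.8 279.7]
 [280.3 284.1]]
```

View pics/c9.png

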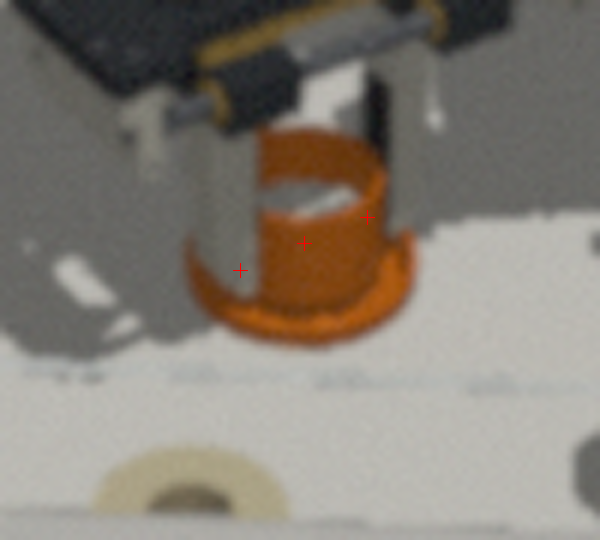

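```bash
python3 -m jog '0 0 0 0 0 0;0 0 0 0 0 0;0 0 0 0 0 0;0 0 0 0 0 0' .3 | grep -v rot; python3 -m jog '-.2 0 0 0 0 0;-.4 0 0 0 0 0;-.6 0 0 0 0 0;-.6 0 0 0 0 0;-.6 0 0 0 0 0;-.6 0 0 0 0 0;-.6 0 0 0 0 0;-.6 0 0 0 0 0;-.6 0 0 0 0 0' .1| grep -v rot;python3 - <<'E'
from h import *
s=snap("side"); crop(s,280,280,45,40,8,"c10.png")
crop(s,365,300,45,50,6,"c11.png")
E
```

```text
time_s: 11.77
ee_pos: [0.6007, 0.0902, 0.0141]
contact_force: [-0.4, -0.4, 0.2]
gripper_width: 0.065
time_s: 12.52
ee_pos: [0.5981, 0.09, 0.1664]
contact_force: [-0.2, 0.1, -0.8]
gripper_width: 0.0841
```

View pics/c10.png

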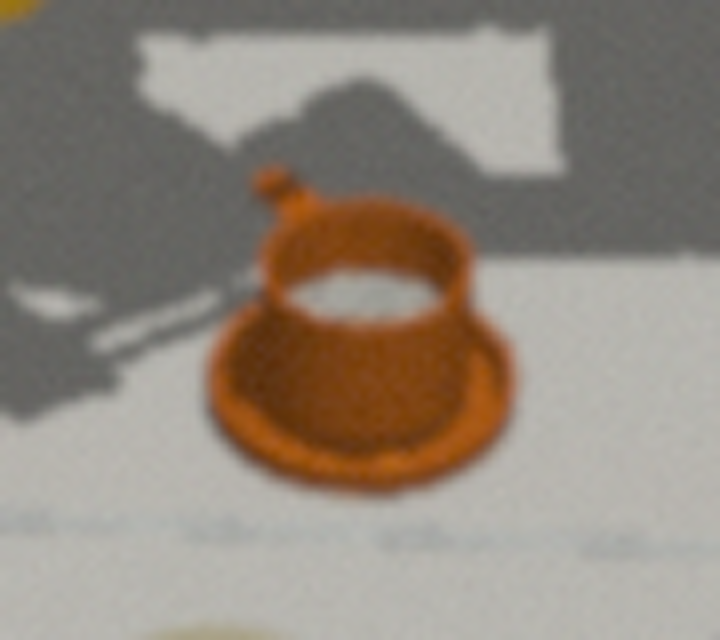

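View pics/c11.png

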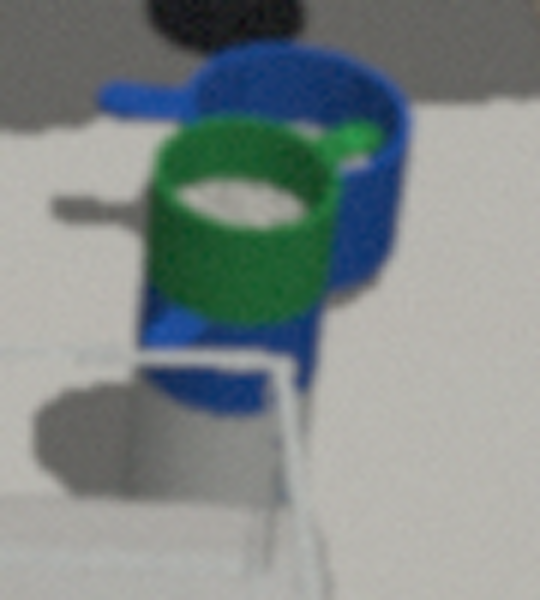

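```bash
python3 -m jog '-.1 -.18 -.8 0 0 0;-.1 -.18 -.8 0 0 0;-.1 -.18 -.8 0 0 0;-.1 -.18 -.8 0 0 0;0 -.18 -.8 0 0 0;0 -.18 -.8 0 0 0;0 -.13 -.6 0 0 0;0 -.05 -.3 0 0 0;0 0 0 0 0 0' 0 | head -2
python3 -m jog '0 0 0 .119 0 0;0 0 0 .119 0 0;0 0 0 .119 0 0;0 0 0 .119 0 0;0 0 0 .119 0 0;0 0 0 .119 0 0;0 0 0 .119 0 0;0 0 0 .119 0 0;0 0 0 .07 0 0;0 0 0 0 0 0'|head -2;python3 d.py .4575 .2125 .16 -25
```

```text
time_s: 13.32
ee_pos: [0.4668, 0.2082, 0.1971]
time_s: 14.15
ee_pos: [0.4748, 0.2024, 0.2017]
t 14.15 p [0.4748 0.2024 0.2017] jaw -25.6 w 0.0932 F [ 0.8 -0.1 -0. ] q [ 0.31 -0.11  1.76 -0.01  1.47  0.75]
shift units [ 1.38 -0.7  -0.04]
turn units [-0.01  -0.012 -0.02 ]
```

```bash
python3 -m jog '.2 -.4 -.04 -.01 -.012 -.02;.3 -.25 0 0 0 0;.3 0 0 0 0 0;.2 0 0 0 0 0;0 0 0 0 0 0'|head -2;python3 d.py .4575 .2125 .104 -25; python3 chk.py c12.png side .4575,.2125,.13
```

```text
time_s: 14.57
ee_pos: [0.4572, 0.2114, 0.1684]
t 14.57 p [0.4572 0.2114 0.1684] jaw -24.5 w 0.093 F [-0.3  0.9 -0.6] q [ 0.33 -0.1   1.81  0.    1.43  0.76]
shift units [ 2.15 -0.   -0.04]
turn units [0.009 0.002 0.002]
[[337.6 251.8]
 [389.9 266.8]
 [363.2 259.2]
 [361.1 278.1]]
```

View pics/c12.png

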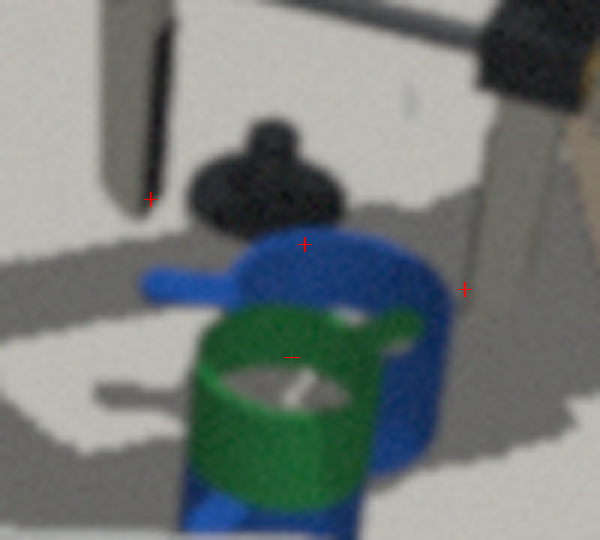

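```bash
python3 -m jog '.3 0 -.03 .009 0 0;.4 0 0 0 0 0;.4 0 0 0 0 0;.4 0 0 0 0 0;.3 0 0 0 0 0;.15 0 0 0 0 0;0 0 0 0 0 0;0 0 0 0 0 0'|head -2;python3 d.py .4575 .2125 .101 -25; python3 chk.py c13.png side .4575,.2125,.13
```

```text
time_s: 15.28
ee_pos: [0.4568, 0.2118, 0.1027]
t 15.28 p [0.4568 0.2118 0.1027] jaw -25.0 w 0.093 F [-0.3 -0.4  0.8] q [ 0.33 -0.04  1.88 -0.    1.31  0.77]
shift units [ 0.06  0.01 -0.03]
turn units [-0.     0.003  0.003]
[[335.4 282.5]
 [385.8 298.5]
 [360.2 290.3]
 [361.1 278.1]]
```

View pics/c13.png

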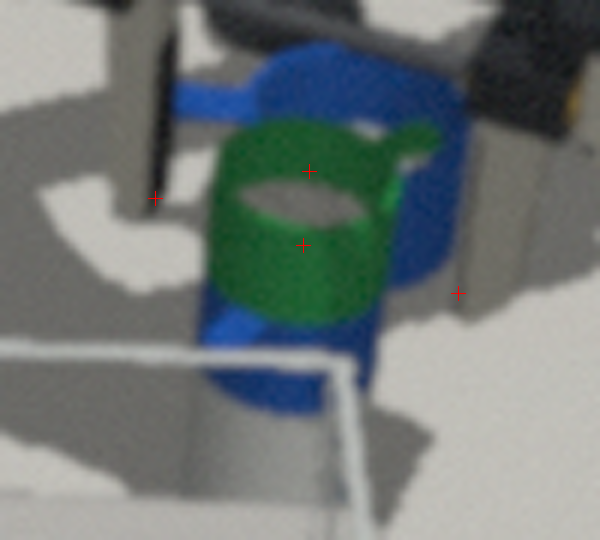

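```bash
python3 -m jog '.05 0 0 0 0 0;0 0 0 0 0 0;0 0 0 0 0 0;0 0 0 0 0 0' .36|grep -v rot;python3 -m jog '0 0 0 0 0 0;0 0 0 0 0 0;0 0 0 0 0 0;0 0 0 0 0 0' .6|grep -v rot;python3 -m jog '-.2 0 0 0 0 0;-.3 0 0 0 0 0;-.4 0 0 0 0 0;-.5 0 0 0 0 0;-.5 0 0 0 0 0;-.5 0 0 0 0 0;0 0 0 0 0 0'|grep -v rot;python3 d.py .4646 -.281 .16 -25; python3 chk.py c14.png side
```

```text
time_s: 15.67
ee_pos: [0.4582, 0.2123, 0.1033]
contact_force: [-0.4, 0.4, 0.5]
gripper_width: 0.0712
time_s: 16.0
ee_pos: [0.4591, 0.2125, 0.1044]
contact_force: [-0.2, 0.8, -1.2]
gripper_width: 0.057
time_s: 16.58
ee_pos: [0.4585, 0.2124, 0.184]
contact_force: [0.1, 1.2, -0.0]
gripper_width: 0.0564
t 16.58 p [0.4585 0.2124 0.184 ] jaw -25.0 w 0.0564 F [ 0.1  1.2 -0. ] q [ 0.33 -0.11  1.79 -0.    1.46  0.77]
shift units [ 0.8   7.14 14.82]
turn units [-0. -0. -0.]
[[347.6 248.1]
 [379.7 257.4]
 [363.5 252.7]]
```

View pics/c14.png

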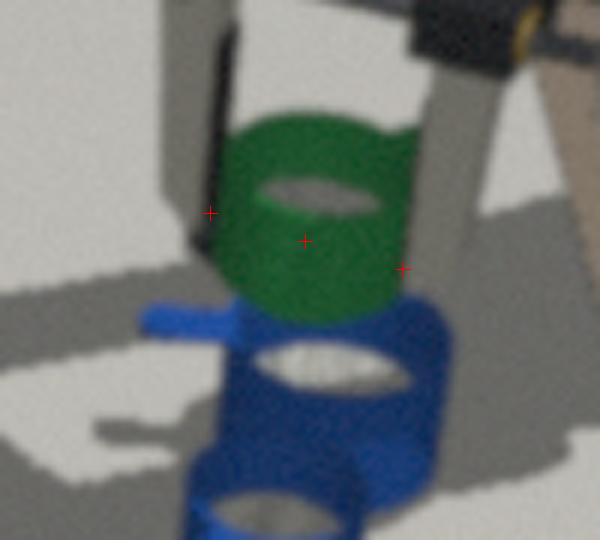

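```bash
python3 -m jog '0 0 0 0 0 0;0 0 0 0 0 0;0 0 0 0 0 0' .7|grep -v rot
python3 - <<'E'
from h import *
s=snap("side"); crop(s,365,255,30,30,12,"c15.png")
E
```

```text
time_s: 16.88
ee_pos: [0.4578, 0.2122, 0.1819]
contact_force: [-0.2, 0.6, -0.6]
gripper_width: 0.0564
```

View pics/c15.png

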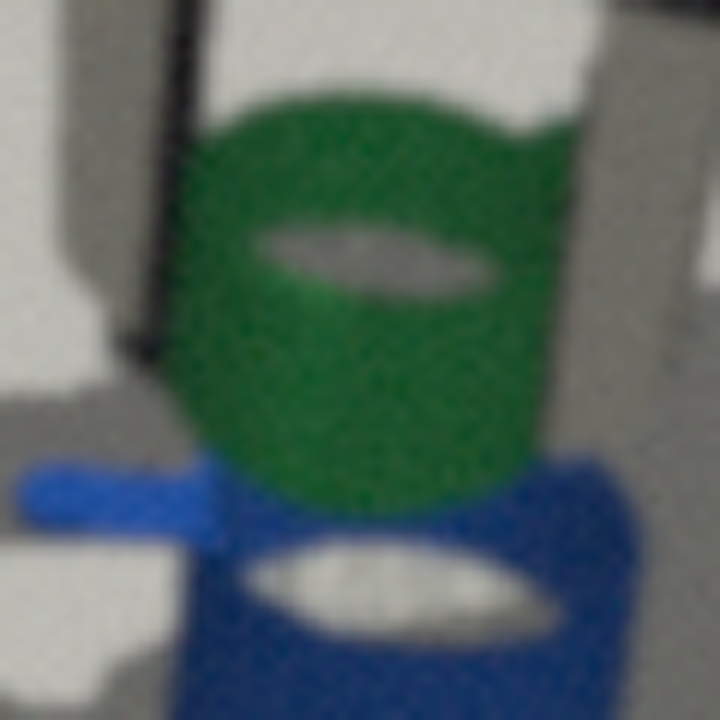

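```bash
python3 -m jog '0 .15 .3 0 0 0;0 .3 .6 0 0 0;0 .44 .9 0 0 0;0 .44 .9 0 0 0;0 .44 .9 0 0 0;0 .44 .9 0 0 0;0 .44 .9 0 0 0;0 .44 .9 0 0 0;0 .44 .9 0 0 0;0 .44 .9 0 0 0' | head -2;python3 -m jog '0 .44 .9 0 0 0;0 .44 .9 0 0 0;0 .44 .9 0 0 0;0 .44 .9 0 0 0;0 .3 .6 0 0 0;0 .15 .3 0 0 0;0 0 0 0 0 0' | head -2; python3 d.py .465 -.28 .06 -25
```

```text
time_s: 17.77
ee_pos: [0.4572, -0.0697, 0.1746]
time_s: 18.35
ee_pos: [0.454, -0.2358, 0.1703]
t 18.35 p [ 0.454  -0.2358  0.1703] jaw -24.8 w 0.0569 F [ 0.6  0.1 -0. ] q [-0.57 -0.06  1.78 -0.01  1.45 -0.14]
shift units [3.67 1.02 1.15]
turn units [0.003 0.009 0.017]
```

```bash
python3 -m jog '.2 .3 .35 0 .009 .017;.4 .3 .35 0 0 0;.4 .2 .25 0 0 0;.5 .1 .1 0 0 0;.5 0 0 0 0 0;.5 0 0 0 0 0;.4 0 0 0 0 0;.2 0 0 0 0 0;0 0 0 0 0 0' | head -2; python3 d.py .465 -.28 .06 -25;python3 chk.py c16.png side .465,-.28,.009
```

```text
time_s: 19.1
ee_pos: [0.4646, -0.2688, 0.0717]
t 19.1 p [ 0.4646 -0.2688  0.0717] jaw -24.6 w 0.0569 F [ 0.1  0.3 -0.3] q [-0.62  0.09  1.81  0.    1.25 -0.19]
shift units [0.39 0.17 0.34]
turn units [ 0.006 -0.005  0.004]
[[330.5 177.4]
 [351.4 182.2]
 [340.8 179.8]
 [338.9 199.5]]
```

View pics/c16.png

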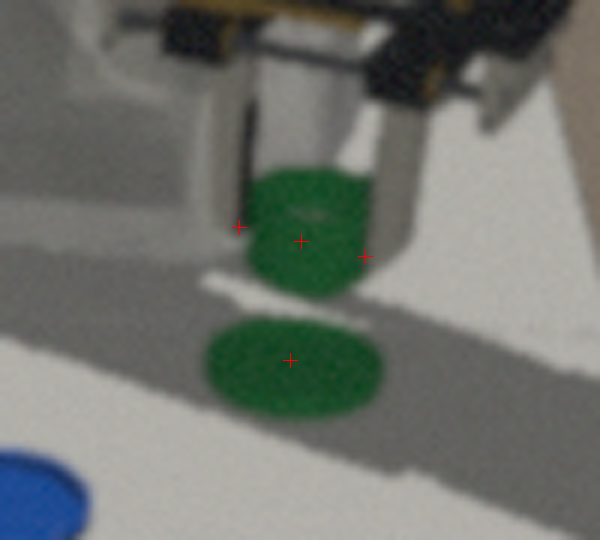

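```bash
python3 -m jog '.2 .2 .3 .005 -.005 .004;.3 0 0 0 0 0;.1 0 0 0 0 0;0 0 0 0 0 0;0 0 0 0 0 0' | head -2; python3 d.py .466 -.28 .0165 -25;python3 chk.py c17.png side .465,-.28,.009
```

```text
time_s: 19.57
ee_pos: [0.4687, -0.2816, 0.0555]
t 19.57 p [ 0.4687 -0.2816  0.0555] jaw -24.9 w 0.0568 F [ 0.2 -0.1 -0. ] q [-0.63  0.12  1.81 -0.    1.21 -0.2 ]
shift units [ 1.3  -0.11 -0.01]
turn units [ 0.002  0.002 -0.006]
[[328.4 180.8]
 [348.9 185.8]
 [338.6 183.3]
 [338.9 199.5]]
```

View pics/c17.png

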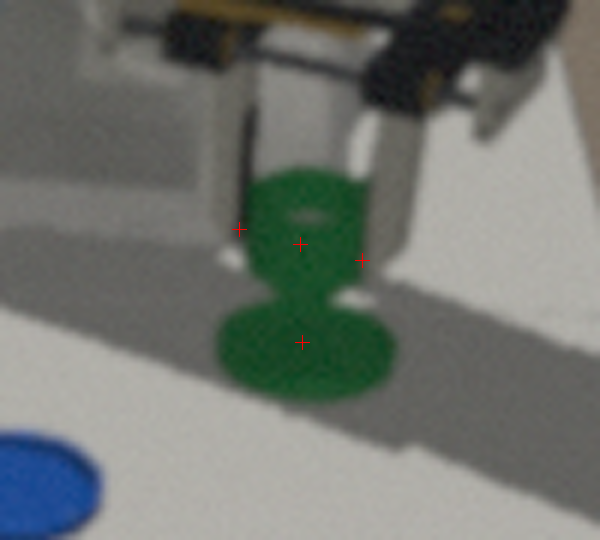

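```bash
python3 -m jog '.2 -.03 0 0 0 -.005;.25 0 0 0 0 0;.2 0 0 0 0 0;.1 0 0 0 0 0;0 0 0 0 0 0;0 0 0 0 0 0' | grep -v rot; python3 d.py .467 -.28 .0185 -25
```

```text
time_s: 20.12
ee_pos: [0.4681, -0.2813, 0.0312]
contact_force: [-1.3, 0.2, -1.3]
gripper_width: 0.0569
t 20.12 p [ 0.4681 -0.2813  0.0312] jaw -24.9 w 0.0569 F [-1.3  0.2 -1.3] q [-0.63  0.16  1.82 -0.    1.17 -0.2 ]
shift units [ 0.42 -0.05 -0.03]
turn units [ 0.001  0.002 -0.001]
```

```bash
python3 -m jog '.1 -.04 -.02 0 0 0;.1 0 0 0 0 0;.1 0 0 0 0 0;.08 0 0 0 0 0;0 0 0 0 0 0;0 0 0 0 0 0' | grep -v rot; python3 d.py .467 -.28 .0185 -25
```

```text
time_s: 20.62
ee_pos: [0.4677, -0.2805, 0.0193]
contact_force: [-0.3, 0.0, -0.6]
gripper_width: 0.0566
t 20.62 p [ 0.4677 -0.2805  0.0193] jaw -24.9 w 0.0566 F [-0.3  0.  -0.6] q [-0.63  0.17  1.82 -0.    1.14 -0.2 ]
shift units [ 0.03 -0.03 -0.01]
turn units [ 0.002  0.002 -0.002]
```

```bash
python3 -m jog '.06 0 0 0 0 0;0 0 0 0 0 0' | grep -v rot; python3 -m jog '.06 0 0 0 0 0;0 0 0 0 0 0' | grep -v rot;python3 chk.py c18.png side
```

```text
time_s: 20.78
ee_pos: [0.468, -0.2809, 0.0194]
contact_force: [-0.1, 0.8, -0.6]
gripper_width: 0.0569
time_s: 20.95
ee_pos: [0.4688, -0.2814, 0.0192]
contact_force: [0.6, 0.7, -0.4]
gripper_width: 0.0566
[[327.5 193.2]
 [347.7 198.4]
 [337.6 195.8]]
```

View pics/c18.png

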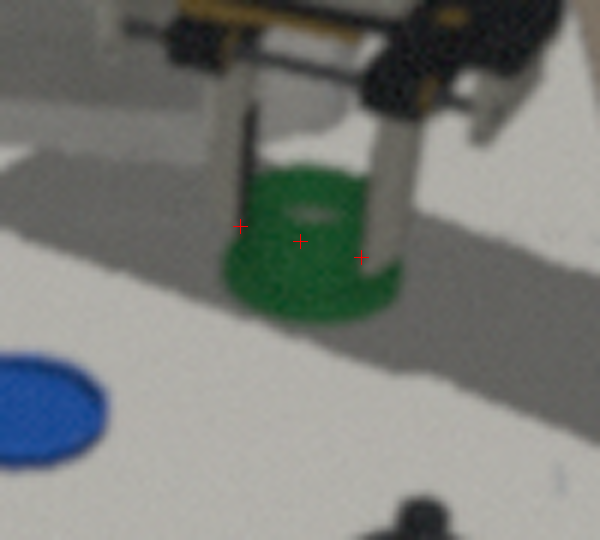

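```bash
python3 -m jog '0 0 0 0 0 0;0 0 0 0 0 0;0 0 0 0 0 0;0 0 0 0 0 0' .25 | grep -v rot; python3 -m jog '-.2 0 0 0 0 0;-.4 0 0 0 0 0;-.6 0 0 0 0 0;-.6 0 0 0 0 0;-.6 0 0 0 0 0;-.6 0 0 0 0 0;-.6 0 0 0 0 0;-.6 0 0 0 0 0;-.3 0 0 0 0 0' .1| grep -v rot;python3 - <<'E'
from h import *
s=snap("side"); crop(s,340,195,30,25,12,"c19.png")
E
python3 d.py .4575 .2125 .15 -25
```

```text
time_s: 21.33
ee_pos: [0.4689, -0.2815, 0.0185]
contact_force: [-0.7, -0.6, -0.3]
gripper_width: 0.0695
time_s: 22.08
ee_pos: [0.4666, -0.2794, 0.1633]
contact_force: [0.1, 0.8, 0.9]
gripper_width: 0.0834
t 22.13 p [ 0.4674 -0.28    0.1648] jaw -24.9 w 0.0839 F [ 1.  -1.1  2.3] q [-0.63  0.01  1.71 -0.    1.41 -0.2 ]
shift units [  0.43  -7.21 -14.75]
turn units [ 0.002  0.003 -0.003]
```

View pics/c19.png

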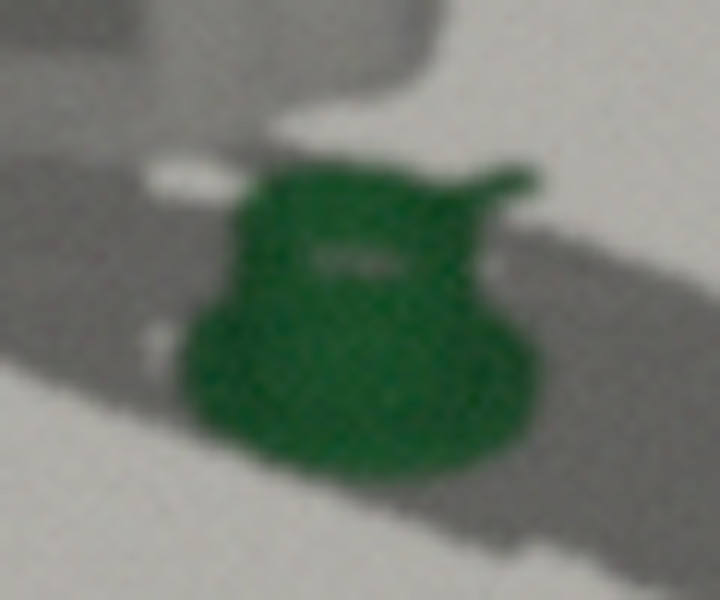

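```bash
python3 -m jog '0 -.2 -.5 0 0 0;0 -.44 -.92 0 0 0;0 -.44 -.92 0 0 0;0 -.44 -.92 0 0 0;0 -.44 -.92 0 0 0;0 -.44 -.92 0 0 0;0 -.44 -.92 0 0 0;0 -.44 -.92 0 0 0;0 -.44 -.92 0 0 0;0 -.44 -.92 0 0 0' 0| head -2;python3 -m jog '0 -.44 -.92 0 0 0;0 -.44 -.92 0 0 0;0 -.44 -.92 0 0 0;0 -.44 -.92 0 0 0;0 -.44 -.92 0 0 0;0 -.3 -.5 0 0 0;0 -.1 -.2 0 0 0;0 0 0 0 0 0' | head -2; python3 d.py .4575 .2125 .13 -25
```

```text
time_s: 22.97
ee_pos: [0.4634, 0.0171, 0.1618]
time_s: 23.63
ee_pos: [0.4559, 0.208, 0.1566]
t 23.63 p [0.4559 0.208  0.1566] jaw -25.2 w 0.0932 F [ 0.4 -0.1  0.3] q [ 0.33 -0.1   1.83 -0.01  1.41  0.77]
shift units [ 0.88 -0.02 -0.16]
turn units [-0.003  0.007 -0.002]
```

```bash
python3 -m jog '.3 0 -.1 0 .007 0;.3 0 0 0 0 0;.1 0 0 0 0 0;0 0 0 0 0 0;0 0 0 0 0 0' | head -2;python3 d.py .4575 .2125 .07 -25; python3 chk.py c20.png side .4575,.2125,.096
```

```text
time_s: 24.05
ee_pos: [0.457, 0.2064, 0.1315]
t 24.05 p [0.457  0.2064 0.1315] jaw -25.3 w 0.0926 F [ 0.7 -0.1  1.2] q [ 0.32 -0.08  1.86 -0.    1.36  0.77]
shift units [ 2.05 -0.07 -0.19]
turn units [-0.006  0.002 -0.   ]
[[336.2 267.4]
 [387.2 283.3]
 [361.2 275.2]
 [359.4 293.7]]
```

View pics/c20.png

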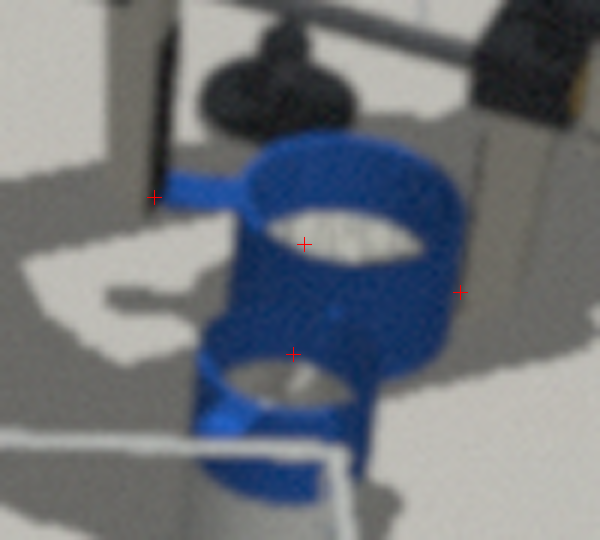

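```bash
python3 -m jog '.3 -.05 -.19 0 0 0;.4 0 0 0 0 0;.4 0 0 0 0 0;.4 0 0 0 0 0;.25 0 0 0 0 0;.1 0 0 0 0 0;0 0 0 0 0 0;0 0 0 0 0 0' | head -2;python3 d.py .4575 .2125 .069 -25; python3 chk.py c21.png side .4575,.2125,.096
```

```text
time_s: 24.77
ee_pos: [0.4587, 0.2118, 0.0703]
t 24.77 p [0.4587 0.2118 0.0703] jaw -25.4 w 0.0927 F [ 0.1 -0.  -0.4] q [ 0.33  0.    1.9  -0.    1.24  0.78]
shift units [ 0.04 -0.05 -0.  ]
turn units [-0.007  0.002 -0.001]
[[333.3 296.6]
 [382.6 313.2]
 [357.4 304.7]
 [359.4 293.7]]
```

View pics/c21.png

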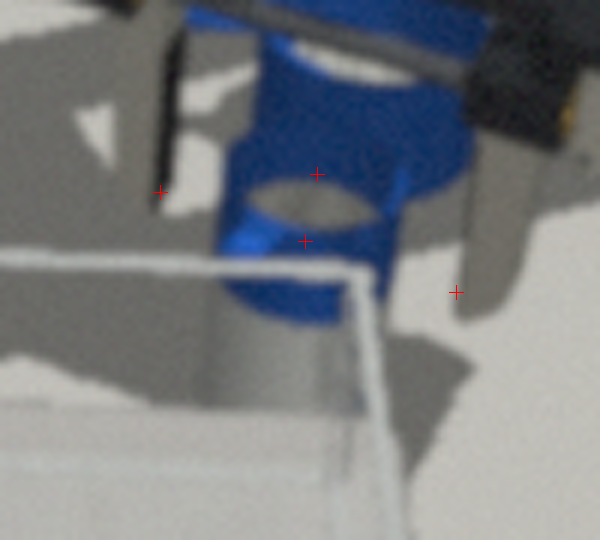

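```bash
python3 -m jog '0 -.03 0 0 0 0;0 0 0 0 0 0;0 0 0 0 0 0;0 0 0 0 0 0' .36|grep -v rot;python3 -m jog '0 0 0 0 0 0;0 0 0 0 0 0;0 0 0 0 0 0;0 0 0 0 0 0;0 0 0 0 0 0;0 0 0 0 0 0' .7|grep -v rot
```

```text
time_s: 25.15
ee_pos: [0.4593, 0.2128, 0.0726]
contact_force: [-1.2, -0.5, 0.1]
gripper_width: 0.071
time_s: 25.65
ee_pos: [0.4601, 0.213, 0.0736]
contact_force: [0.3, 0.1, -0.6]
gripper_width: 0.0529
```

```bash
python3 -m jog '-.15 0 0 0 0 0;-.2 0 0 0 0 0;-.3 0 0 0 0 0;-.5 0 0 0 0 0;-.5 0 0 0 0 0;-.5 0 0 0 0 0;-.5 0 0 0 0 0;0 0 0 0 0 0'|grep -v rot;python3 d.py .591 -.157 .16 -25; python3 chk.py c22.png side
```

```text
time_s: 26.32
ee_pos: [0.4589, 0.2128, 0.1602]
contact_force: [0.7, 1.2, 0.3]
gripper_width: 0.0532
t 26.32 p [0.4589 0.2128 0.1602] jaw -25.4 w 0.0532 F [0.7 1.2 0.3] q [ 0.33 -0.09  1.82 -0.    1.41  0.78]
shift units [0.03 9.27 9.24]
turn units [-0.007 -0.001 -0.004]
[[347.3 260. ]
 [377.1 269.1]
 [362.  264.5]]
```

View pics/c22.png

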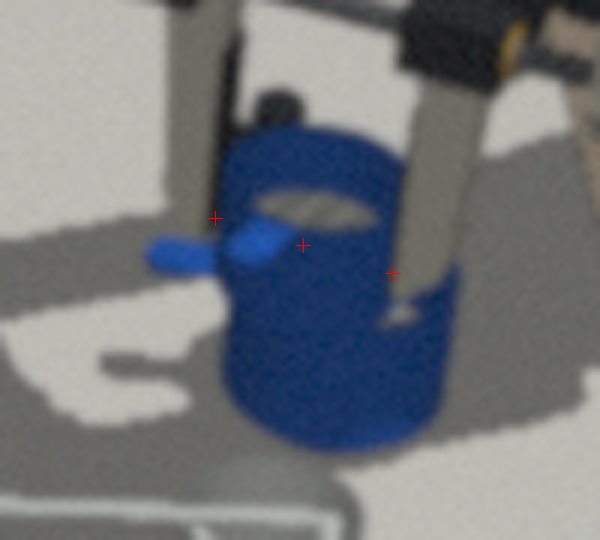

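```bash
python3 -m jog '0 .3 .3 0 0 0;0 .5 .5 0 0 0;0 .7 .7 0 0 0;0 .7 .7 0 0 0;0 .7 .7 0 0 0;0 .7 .7 0 0 0;0 .7 .7 0 0 0;0 .7 .7 0 0 0;0 .7 .7 0 0 0;0 .7 .7 0 0 0' | head -2;python3 -m jog '0 .7 .7 0 0 0;0 .7 .7 0 0 0;0 .4 .4 0 0 0;0 .2 .2 0 0 0;0 0 0 0 0 0' | head -2;python3 -m jog '0 0 0 .06 0 0;0 0 0 .119 0 0;0 0 0 .119 0 0;0 0 0 .119 0 0;0 0 0 .119 0 0;0 0 0 .119 0 0;0 0 0 .119 0 0;0 0 0 .119 0 0;0 0 0 .119 0 0;0 0 0 .06 0 0' | head -2; python3 d.py .591 -.157 .07 -90
python3 - <<'E'
from h import *
s=snap("side");t=snap("top");cv2.imwrite("pics/s20.png",s["pixels"]);cv2.imwrite("pics/t20.png",t["pixels"])
E
```

```text
time_s: 27.2
ee_pos: [0.5478, -0.0479, 0.1511]
time_s: 27.62
ee_pos: [0.576, -0.1372, 0.1448]
time_s: 28.45
ee_pos: [0.5701, -0.1234, 0.1382]
t 28.45 p [ 0.5701 -0.1234  0.1382] jaw -90.3 w 0.0527 F [-0.6  0.5  0.3] q [-0.3   0.16  1.61  0.    1.4   1.27]
shift units [ 2.25  1.14 -0.75]
turn units [-0.005  0.02   0.009]
```

View pics/s20.png

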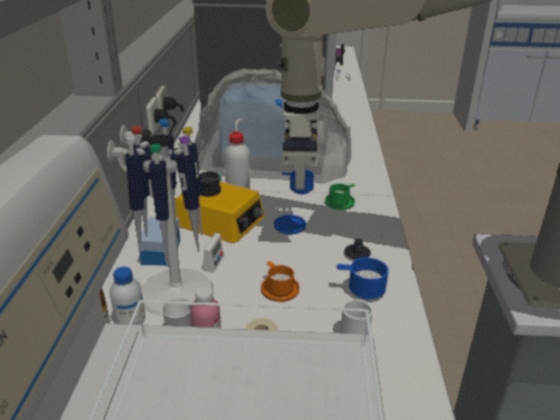

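View pics/t20.png

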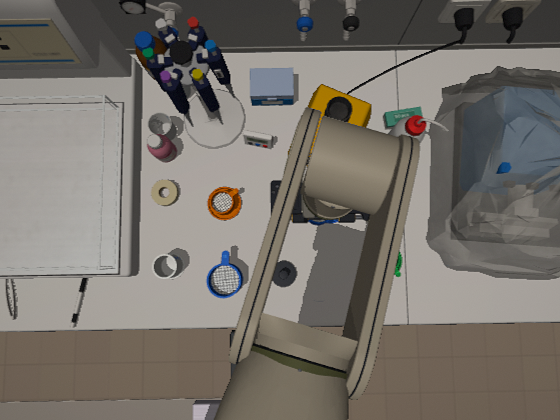

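```bash
python3 -m jog '.2 .4 -.25 -.005 .02 .009;.4 .4 -.25 0 0 0;.4 .2 -.15 0 0 0;.4 .1 0 0 0 0;.3 0 0 0 0 0;.15 0 0 0 0 0;0 0 0 0 0 0' | head -2; python3 d.py .591 -.157 .06 -90; python3 chk.py c23.png side .591,-.157,.009
```

```text
time_s: 29.13
ee_pos: [0.589, -0.1515, 0.0776]
t 29.13 p [ 0.589  -0.1515  0.0776] jaw -88.5 w 0.053 F [ 0.1 -0.2  0.2] q [-0.34  0.26  1.6   0.    1.28  1.21]
shift units [ 0.59  0.19 -0.06]
turn units [0.024 0.002 0.002]
[[290.3 193.4]
 [290.2 204.4]
 [290.3 198.8]
 [288.9 222.6]]
```

View pics/c23.png

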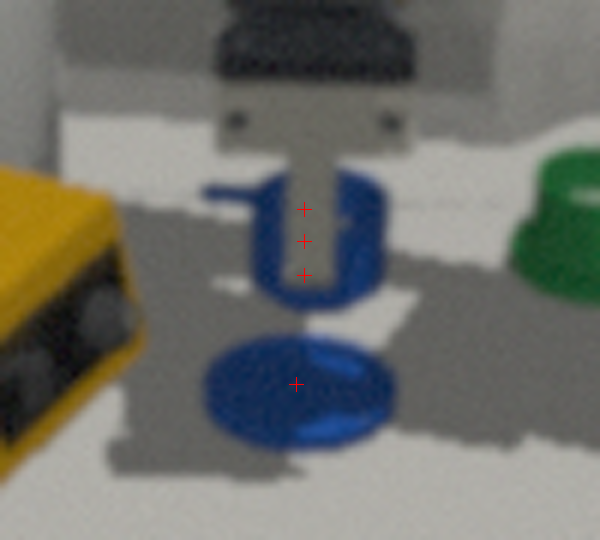

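```bash
python3 -m jog '.2 .17 -.2 .02 0 0;.3 0 0 0 0 0;.2 0 0 0 0 0;.1 0 0 0 0 0;0 0 0 0 0 0;0 0 0 0 0 0' | head -2; python3 d.py .595 -.157 .0225 -90; python3 chk.py c24.png side .591,-.157,.009
```

```text
time_s: 29.68
ee_pos: [0.5953, -0.1549, 0.0539]
t 29.68 p [ 0.5953 -0.1549  0.0539] jaw -89.6 w 0.053 F [ 0.  -0.1 -1.2] q [-0.34  0.3   1.6   0.    1.24  1.22]
shift units [1.05 0.07 0.01]
turn units [0.007 0.    0.002]
[[287.8 201.4]
 [287.1 212.5]
 [287.5 206.9]
 [288.9 222.6]]
```

View pics/c24.png

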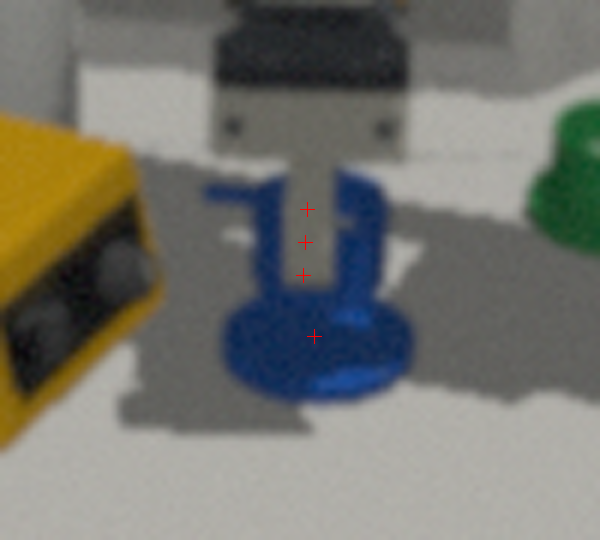

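```bash
python3 -m jog '.2 .06 0 .005 0 0;.25 0 0 0 0 0;.2 0 0 0 0 0;.08 0 0 0 0 0;0 0 0 0 0 0;0 0 0 0 0 0' | grep -v rot; python3 d.py .595 -.157 .0225 -90
```

```text
time_s: 30.23
ee_pos: [0.5956, -0.1568, 0.0305]
contact_force: [0.0, 0.8, 0.4]
gripper_width: 0.053
t 30.23 p [ 0.5956 -0.1568  0.0305] jaw -89.9 w 0.053 F [0.  0.8 0.4] q [-0.34  0.33  1.61  0.    1.2   1.23]
shift units [0.27 0.01 0.02]
turn units [ 0.002 -0.     0.002]
```

```bash
python3 -m jog '.1 0 0 0 0 0;.1 0 0 0 0 0;.07 0 0 0 0 0;0 0 0 0 0 0;0 0 0 0 0 0' | grep -v rot; python3 -m jog '.06 0 0 0 0 0;0 0 0 0 0 0' | grep -v rot;python3 d.py .595 -.157 .0225 -90;python3 chk.py c25.png side
```

```text
time_s: 30.65
ee_pos: [0.5963, -0.157, 0.0224]
contact_force: [-0.6, 0.6, 0.5]
gripper_width: 0.0528
time_s: 30.82
ee_pos: [0.5968, -0.1572, 0.0229]
contact_force: [-0.4, -0.3, -0.6]
gripper_width: 0.0532
t 30.82 p [ 0.5968 -0.1572  0.0229] jaw -89.9 w 0.0532 F [-0.4 -0.3 -0.6] q [-0.34  0.34  1.61  0.    1.18  1.23]
shift units [ 0.01 -0.01  0.06]
turn units [ 0.002 -0.002  0.001]
[[286.9 211.9]
 [286.1 223.3]
 [286.5 217.5]]
```

View pics/c25.png

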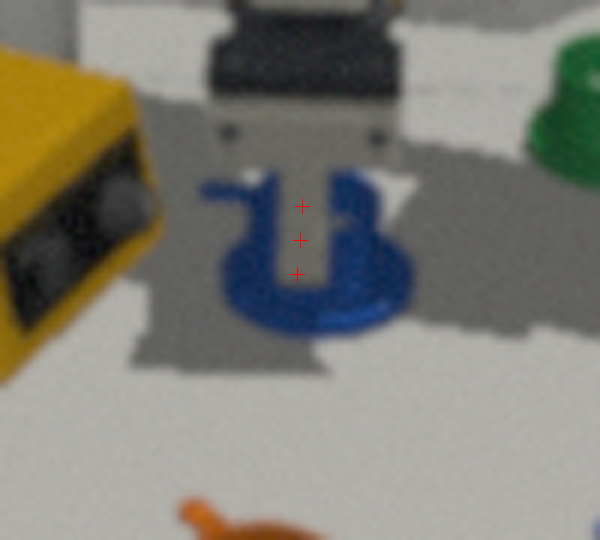

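```bash
python3 -m jog '.1 0 .03 0 0 0;0 0 0 0 0 0' | grep -v rot;python3 -m jog '0 0 0 0 0 0;0 0 0 0 0 0;0 0 0 0 0 0;0 0 0 0 0 0' .25 | grep -v rot; python3 -m jog '-.2 0 0 0 0 0;-.4 0 0 0 0 0;-.6 0 0 0 0 0;-.6 0 0 0 0 0;-.6 0 0 0 0 0;-.6 0 0 0 0 0;-.6 0 0 0 0 0;-.6 0 0 0 0 0;-.3 0 0 0 0 0' .1| grep -v rot;python3 - <<'E'
from h import *
s=snap("side"); crop(s,290,220,30,25,12,"c26.png")
E
python3 d.py .437 -.0485 .12 -90
```

```text
time_s: 31.03
ee_pos: [0.5981, -0.1577, 0.0227]
contact_force: [-0.2, -0.6, -0.1]
gripper_width: 0.053
time_s: 31.37
ee_pos: [0.5982, -0.1577, 0.0222]
contact_force: [-0.2, -0.6, -0.5]
gripper_width: 0.0693
time_s: 32.12
ee_pos: [0.5943, -0.1568, 0.1654]
contact_force: [0.1, 0.4, 0.2]
gripper_width: 0.0838
t 32.17 p [ 0.5952 -0.1572  0.167 ] jaw -89.9 w 0.0839 F [ 1.5 -0.9  3.5] q [-0.34  0.2   1.51  0.    1.43  1.23]
shift units [ 1.55 -3.63  5.27]
turn units [ 0.002 -0.004  0.001]
```

View pics/c26.png

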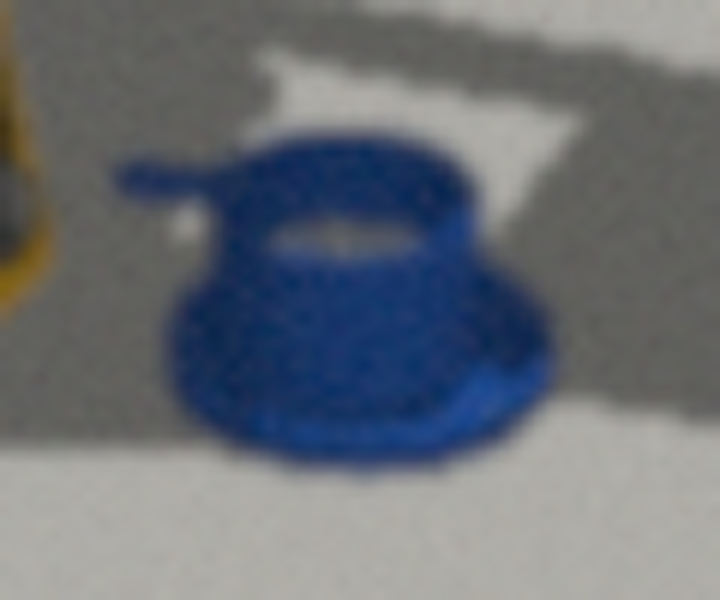

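```bash
python3 -m jog '0 -.4 .6 0 0 0;0 -.6 .85 0 0 0;0 -.6 .85 0 0 0;0 -.6 .85 0 0 0;0 -.6 .85 0 0 0;0 -.5 .7 0 0 0;0 -.2 .3 0 0 0;0 0 0 0 0 0' .3| head -2;python3 -m jog '0 0 0 -.1 0 0;0 0 0 -.119 0 0;0 0 0 -.119 0 0;0 0 0 -.119 0 0;0 0 0 -.119 0 0;0 0 0 -.119 0 0;0 0 0 -.119 0 0;0 0 0 -.119 0 0;0 0 0 -.119 0 0;0 0 0 -.06 0 0' | head -2;  python3 d.py .438 -.047 .09 -25
python3 - <<'E'
from h import *
s=snap("side"); g=cv2.cvtColor(s["pixels"],cv2.COLOR_BGR2GRAY)
crop(s,358,250,25,25,12,"c27.png")
t=snap("top"); crop(t,168,265,25,25,12,"c28.png")
E
```

```text
time_s: 32.83
ee_pos: [0.438, -0.0492, 0.1632]
time_s: 33.67
ee_pos: [0.4415, -0.0525, 0.1607]
t 33.67 p [ 0.4415 -0.0525  0.1607] jaw -22.5 w 0.065 F [-0.6  0.   0.3] q [-0.23 -0.27  1.98  0.    1.43  0.16]
shift units [ 2.36 -0.18 -0.12]
turn units [ 0.042 -0.001 -0.003]
```

View pics/c27.png

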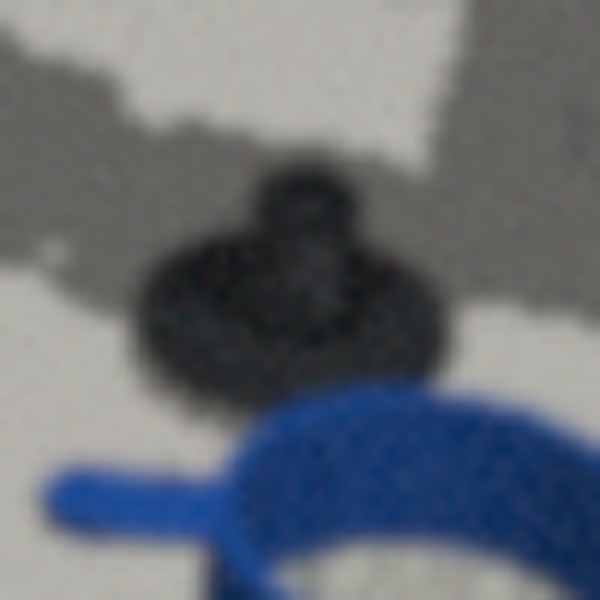

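View pics/c28.png

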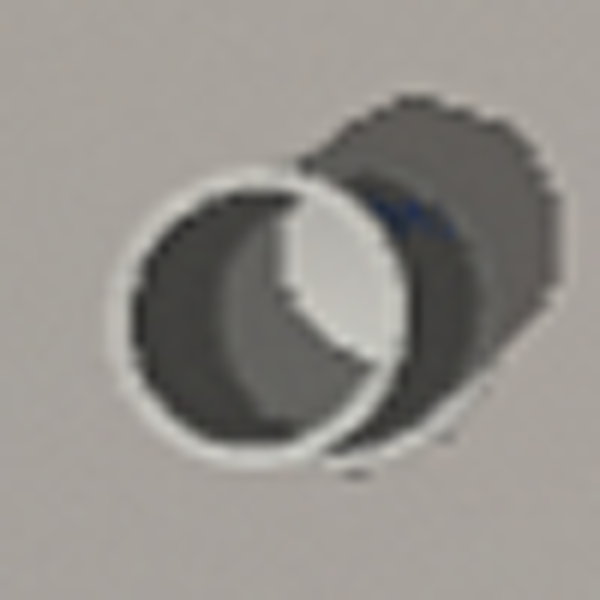

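```bash
python3 - <<'E'
from h import *
s=snap("side"); print(ray(s,(358.4,240.8),.038), ray(s,(333+292/12-.5,225+315/12-.5),.010))
t=snap("top"); print(ray(t,(164.2,265.8),.062))
E
python3 -m jog '.3 -.1 -.1 .042 0 0;.5 0 0 0 0 0;.5 0 0 0 0 0;.4 0 0 0 0 0;.2 0 0 0 0 0;0 0 0 0 0 0' | head -2;python3 d.py .437 -.046 .06 -25; python3 chk.py c29.png side .437,-.046,.038
```

```text
[ 0.43481444 -0.04361204  0.038     ] [ 0.43576126 -0.04567299  0.01      ]
[0.45949137 0.20807157 0.062     ]
time_s: 34.37
ee_pos: [0.442, -0.0493, 0.1027]
t 34.37 p [ 0.442  -0.0493  0.1027] jaw -26.6 w 0.065 F [ 0.4  0.5 -0.3] q [-0.23 -0.22  2.04  0.    1.31  0.24]
shift units [ 1.42 -0.21 -0.02]
turn units [-0.027 -0.002 -0.006]
[[343.5 209.9]
 [371.5 217.9]
 [357.3 213.8]
 [357.3 240.2]]
```

View pics/c29.png

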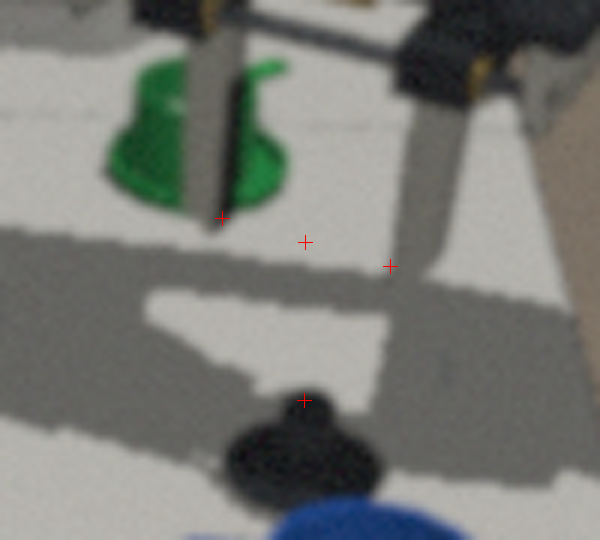

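```bash
python3 -m jog '.3 -.2 -.02 -.025 0 -.006;.4 0 0 0 0 0;.4 0 0 0 0 0;.3 0 0 0 0 0;.15 0 0 0 0 0;0 0 0 0 0 0;0 0 0 0 0 0' .35| head -2;python3 d.py .4375 -.0455 .016 -25; python3 chk.py c30.png side .437,-.046,.038
```

```text
time_s: 35.0
ee_pos: [0.4389, -0.0459, 0.0574]
t 35.0 p [ 0.4389 -0.0459  0.0574] jaw -24.8 w 0.0605 F [0.3 0.4 0.7] q [-0.22 -0.17  2.09  0.    1.22  0.21]
shift units [ 1.38 -0.05  0.01]
turn units [ 0.003 -0.003 -0.004]
[[344.4 229.1]
 [370.2 236.3]
 [357.2 232.7]
 [357.3 240.2]]
```

View pics/c30.png

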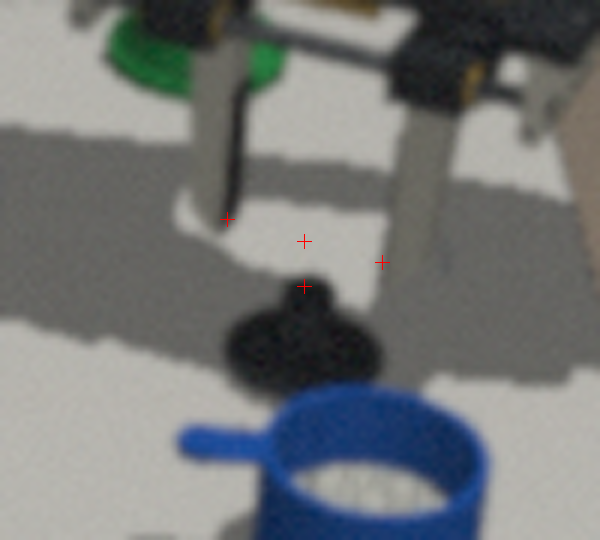

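```bash
python3 -m jog '.3 0 0 0 0 0;.35 0 0 0 0 0;.3 0 0 0 0 0;.15 0 0 0 0 0;.05 0 0 0 0 0;0 0 0 0 0 0' | head -2;python3 d.py .4375 -.0455 .0155 -25
```

```text
time_s: 35.55
ee_pos: [0.4402, -0.0461, 0.0207]
t 35.55 p [ 0.4402 -0.0461  0.0207] jaw -24.8 w 0.06 F [-0.6  0.  -0.5] q [-0.22 -0.11  2.11  0.    1.13  0.21]
shift units [ 0.17 -0.09  0.02]
turn units [ 0.003 -0.004 -0.006]
```

```bash
python3 -m jog '.15 -.09 .02 0 0 -.006;0 0 0 0 0 0;0 0 0 0 0 0' | head -2;python3 d.py .4375 -.0455 .0155 -25;python3 -m jog '0 0 0 0 0 0;0 0 0 0 0 0;0 0 0 0 0 0;0 0 0 0 0 0' .6| grep -v rot;python3 -m jog '0 0 0 0 0 0;0 0 0 0 0 0;0 0 0 0 0 0;0 0 0 0 0 0' 1| grep -v rot; python3 d.py .4375 -.0455 .0155 -25
```

```text
time_s: 35.8
ee_pos: [0.4372, -0.0454, 0.0156]
t 35.8 p [ 0.4372 -0.0454  0.0156] jaw -24.8 w 0.0607 F [ 0.6 -0.5 -0.2] q [-0.22 -0.1   2.11  0.    1.13  0.21]
shift units [ 0.    0.01 -0.  ]
turn units [ 0.003 -0.004  0.001]
time_s: 36.13
ee_pos: [0.4378, -0.0456, 0.0164]
contact_force: [-0.2, 0.7, 0.5]
gripper_width: 0.0398
time_s: 36.47
ee_pos: [0.4384, -0.0457, 0.0169]
contact_force: [0.3, 0.1, -0.7]
gripper_width: 0.0192
t 36.47 p [ 0.4384 -0.0457  0.0169] jaw -24.8 w 0.0192 F [ 0.3  0.1 -0.7] q [-0.22 -0.1   2.11  0.    1.13  0.21]
shift units [ 0.05 -0.03  0.01]
turn units [ 0.003 -0.004 -0.002]
```

```bash
python3 -m jog '-.2 0 0 0 0 0;-.4 0 0 0 0 0;-.6 0 0 0 0 0;-.6 0 0 0 0 0;-.6 0 0 0 0 0;-.6 0 0 0 0 0;-.6 0 0 0 0 0;-.3 0 0 0 0 0;0 0 0 0 0 0' | grep -v rot;python3 chk.py c31.png side;python3 d.py .4575 .2125 .15 -25
```

```text
time_s: 37.22
ee_pos: [0.4354, -0.0455, 0.1399]
contact_force: [0.2, 0.2, -1.2]
gripper_width: 0.0192
[[358.  199.3]
 [366.5 201.4]
 [362.2 200.3]]
t 37.27 p [ 0.4352 -0.0455  0.1391] jaw -24.8 w 0.019 F [-0.1 -0.3  0.3] q [-0.22 -0.27  2.02  0.    1.4   0.21]
shift units [-0.33 -2.94 -8.12]
turn units [ 0.003 -0.003  0.003]
```

View pics/c31.png

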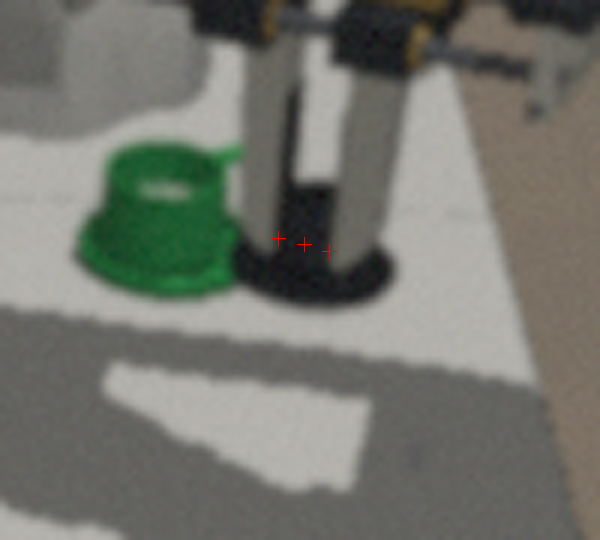

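```bash
python3 -m jog '-.2 -.15 -.4 0 0 0;-.1 -.33 -.9 0 0 0;0 -.33 -.9 0 0 0;0 -.33 -.9 0 0 0;0 -.33 -.9 0 0 0;0 -.33 -.9 0 0 0;0 -.33 -.9 0 0 0;0 -.33 -.9 0 0 0;0 -.25 -.7 0 0 0;0 -.1 -.3 0 0 0' | head -2;python3 -m jog '0 0 0 0 0 0;0 0 0 0 0 0'|head -2; python3 d.py .4575 .2125 .11 -25
```

```text
time_s: 38.1
ee_pos: [0.4499, 0.2068, 0.1353]
time_s: 38.27
ee_pos: [0.4482, 0.2079, 0.1326]
t 38.27 p [0.4482 0.2079 0.1326] jaw -25.0 w 0.0191 F [-0.3 -0.1 -0.5] q [ 0.33 -0.08  1.86  0.01  1.38  0.76]
shift units [ 0.75  0.23 -0.28]
turn units [-0.001  0.009  0.019]
```

```bash
python3 -m jog '.2 .2 -.25 0 .009 .019;.3 .03 -.03 0 0 0;.1 0 0 0 0 0;0 0 0 0 0 0;0 0 0 0 0 0' | head -2; python3 d.py .4575 .2125 .073 -25;python3 chk.py c32.png side .4575,.2125,.062; python3 chk.py c32t.png top .4575,.2125,.062
```

```text
time_s: 38.68
ee_pos: [0.4566, 0.2069, 0.1108]
t 38.68 p [0.4566 0.2069 0.1108] jaw -25.3 w 0.0191 F [-0.2  0.5  0.4] q [ 0.32 -0.05  1.88 -0.    1.32  0.77]
shift units [ 1.26 -0.05 -0.19]
turn units [-0.004  0.005  0.002]
[[355.2 283.3]
 [365.7 286.6]
 [360.4 284.9]
 [357.8 308.7]]
[[159.8 263.4]
 [155.8 271.8]
 [157.8 267.6]
 [162.2 266.8]]
```

View pics/c32.png

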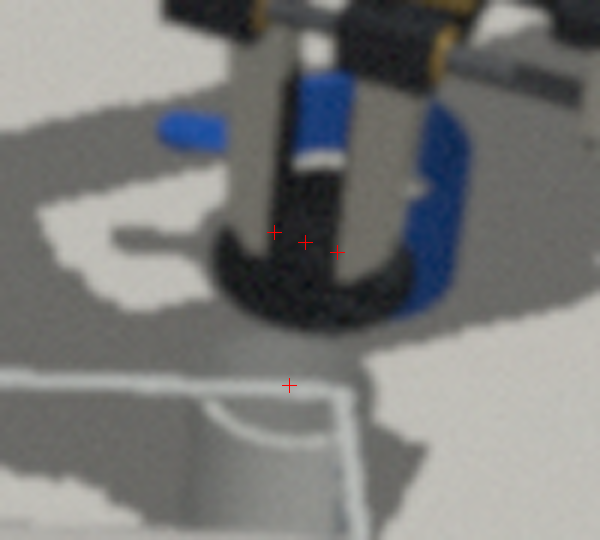

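View pics/c32t.png

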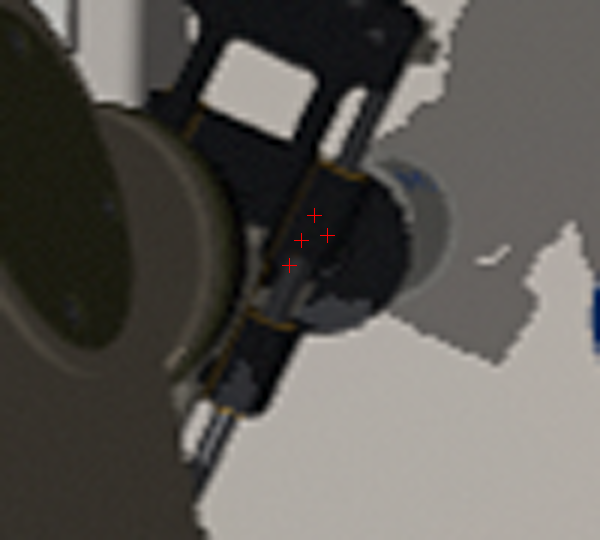

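```bash
python3 -m jog '.1 0 -.17 0 .005 0;.2 0 0 0 0 0;.2 0 0 0 0 0;.1 0 0 0 0 0;0 0 0 0 0 0;0 0 0 0 0 0' | grep -v rot; python3 d.py .4585 .212 .073 -25;python3 chk.py c33.png side .4585,.212,.062
```

```text
time_s: 39.28
ee_pos: [0.4599, 0.2122, 0.0922]
contact_force: [1.2, -0.5, -0.1]
gripper_width: 0.0192
t 39.28 p [0.4599 0.2122 0.0922] jaw -25.3 w 0.0192 F [ 1.2 -0.5 -0.1] q [ 0.33 -0.03  1.89  0.    1.28  0.77]
shift units [ 0.64 -0.04  0.03]
turn units [-0.004 -0.003  0.001]
[[352.9 293.5]
 [362.9 296.8]
 [357.9 295.2]
 [357.2 308.5]]
```

View pics/c33.png

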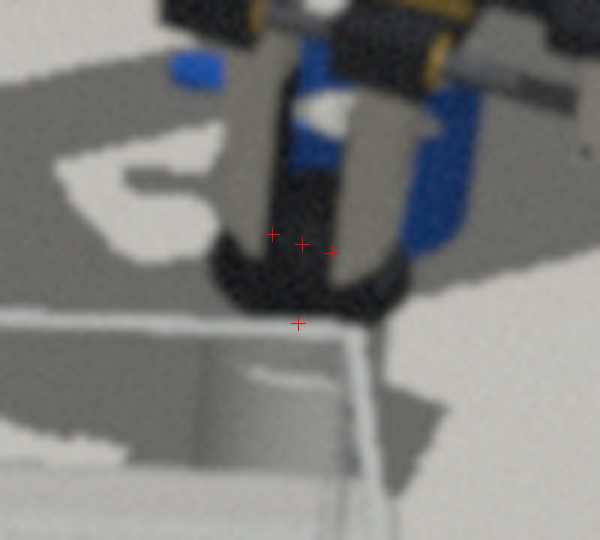

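```bash
python3 -m jog '.12 .04 .02 0 0 0;.12 0 0 0 0 0;.12 0 0 0 0 0;.08 0 0 0 0 0;0 0 0 0 0 0' | grep -v rot; python3 d.py .461 .212 .073 -25;python3 chk.py c34.png side .4585,.212,.062
```

```text
time_s: 39.75
ee_pos: [0.461, 0.2112, 0.0781]
contact_force: [0.0, 0.3, -0.7]
gripper_width: 0.0191
t 39.75 p [0.461  0.2112 0.0781] jaw -25.3 w 0.0191 F [ 0.   0.3 -0.7] q [ 0.33 -0.01  1.9   0.    1.25  0.77]
shift units [ 0.17 -0.01 -0.02]
turn units [-0.004 -0.003  0.   ]
[[351.4 299.3]
 [361.6 302.7]
 [356.5 301. ]
 [357.2 308.5]]
```

View pics/c34.png

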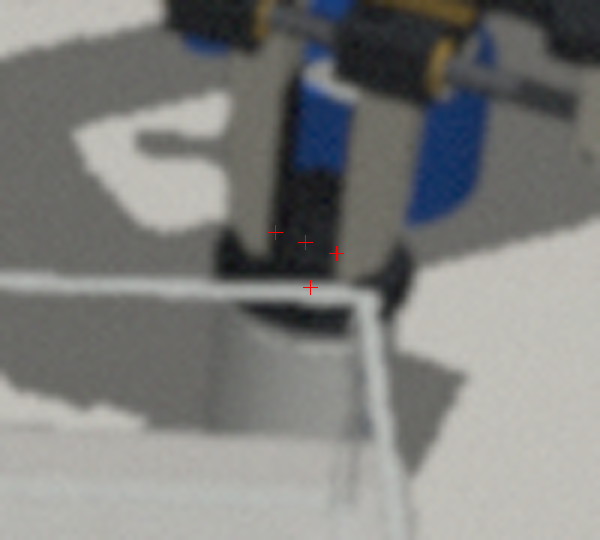

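Disc (≈218–413) is centred over the beaker (≈215–400); the plug is entering. Lowering on.

```bash
python3 -m jog '.08 0 0 0 0 0;.08 0 0 0 0 0;.06 0 0 0 0 0;0 0 0 0 0 0' | grep -v rot; python3 -m jog '.08 0 0 0 0 0;0 0 0 0 0 0' | grep -v rot;python3 -m jog '.08 0 0 0 0 0;0 0 0 0 0 0' | grep -v rot; python3 d.py .461 .212 .073 -25;python3 chk.py c35.png side .4585,.212,.062
```

```text
time_s: 40.13
ee_pos: [0.462, 0.2116, 0.0726]
contact_force: [-1.1, -0.7, 1.4]
gripper_width: 0.0193
time_s: 40.3
ee_pos: [0.4634, 0.2122, 0.0733]
contact_force: [-0.5, 0.5, -0.7]
gripper_width: 0.0191
time_s: 40.47
ee_pos: [0.4648, 0.2128, 0.0727]
contact_force: [-1.7, 0.4, -0.6]
gripper_width: 0.0192
t 40.47 p [0.4648 0.2128 0.0727] jaw -25.2 w 0.0192 F [-1.7  0.4 -0.6] q [0.33 0.   1.9  0.   1.23 0.77]
shift units [-0.01 -0.1   0.08]
turn units [-0.004 -0.008 -0.005]
[[349.1 302.3]
 [359.3 305.7]
 [354.1 304. ]
 [357.2 308.5]]
```

View pics/c35.png

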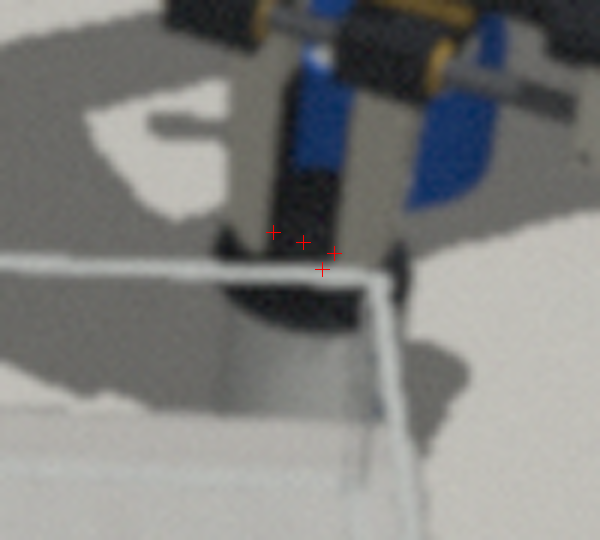

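```bash
python3 -m jog '0 0 0 0 0 0;0 0 0 0 0 0;0 0 0 0 0 0;0 0 0 0 0 0' .5 | grep -v rot; python3 -m jog '-.2 0 0 0 0 0;-.4 0 0 0 0 0;-.6 0 0 0 0 0;-.6 0 0 0 0 0;-.6 0 0 0 0 0;-.3 0 0 0 0 0' | grep -v rot; python3 d.py .461 .0 .073 -25;python3 -m jog '-.2 .25 .6 0 0 0;-.2 .4 .9 0 0 0;0 .4 .9 0 0 0;0 .4 .9 0 0 0;0 .4 .9 0 0 0;0 .4 .9 0 0 0;0 .4 .9 0 0 0;0 .3 .6 0 0 0;0 0 0 0 0 0'|head -2
python3 - <<'E'
from h import *
s=snap("side");t=snap("top");cv2.imwrite("pics/s40.png",s["pixels"]);cv2.imwrite("pics/t40.png",t["pixels"])
crop(s,355,315,30,30,10,"c36.png");crop(t,168,265,30,25,12,"c37.png")
E
```

```text
time_s: 40.85
ee_pos: [0.4644, 0.2126, 0.0713]
contact_force: [-0.5, 0.8, 0.1]
gripper_width: 0.0412
time_s: 41.35
ee_pos: [0.461, 0.2111, 0.1551]
contact_force: [-0.3, 0.5, 0.5]
gripper_width: 0.0463
t 41.35 p [0.461  0.2111 0.1551] jaw -25.2 w 0.0463 F [-0.3  0.5  0.5] q [ 0.33 -0.09  1.82  0.    1.4   0.77]
shift units [2.71 3.   6.37]
turn units [-0.004 -0.003  0.   ]
time_s: 42.1
ee_pos: [0.4599, -0.0125, 0.1777]
```

View pics/c36.png

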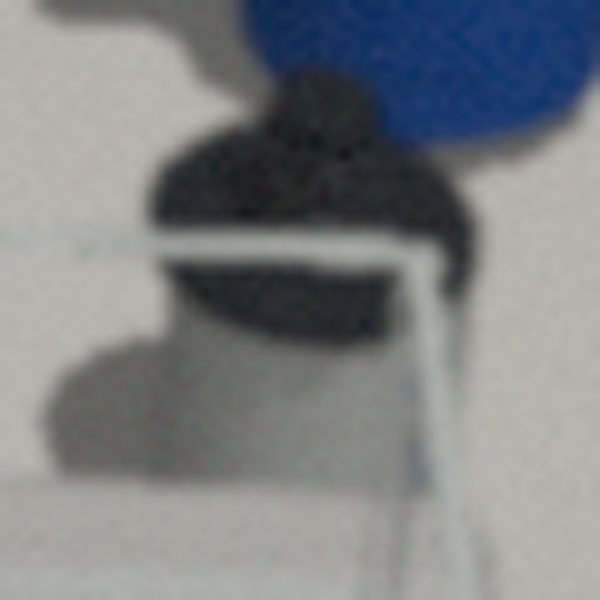

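View pics/c37.png

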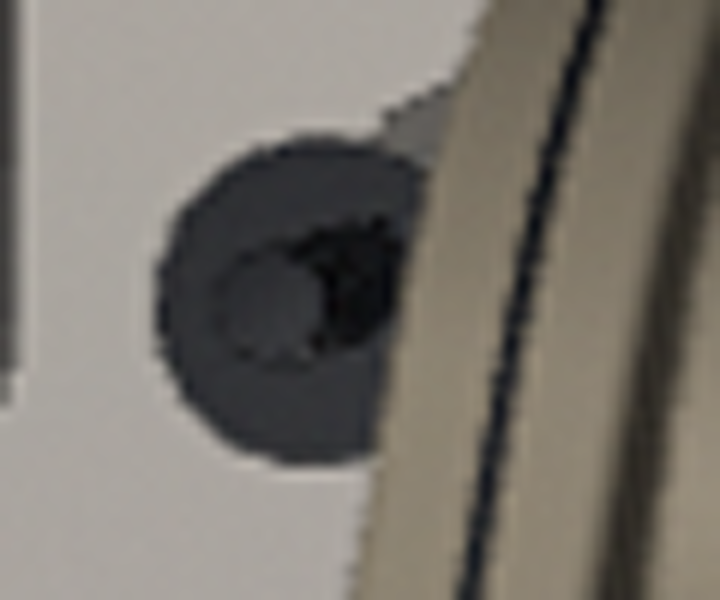

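View pics/t40.png

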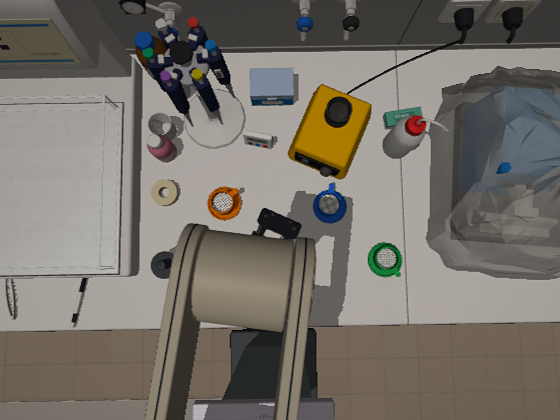

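```bash
python3 -m jog '0 .4 .9 0 0 0;0 .4 .9 0 0 0;0 .2 .4 0 0 0;0 0 0 0 0 0'|head -2
python3 - <<'E'
from h import *
t=snap("top"); P=t["pixels"]
ims=[cv2.resize(P[v-24:v+24,u-20:u+20],None,fx=6,fy=6,interpolation=cv2.INTER_CUBIC) for u,v in((224,203),(330,206),(385,260),(168,265))]
# expected rim centre when centred on dish
for n,(x,y) in dict(o=(.6022,.0852),b=(.591,-.1616),g=(.4646,-.2857)).items(): print(n,proj(t,[[x,y,.009],[x,y,.0445]]).round(1).tolist())
cv2.imwrite("pics/c38.png",np.hstack(ims))
E
```

```text
time_s: 42.53
ee_pos: [0.4604, -0.0788, 0.1779]
o [[223.9, 203.1], [221.7, 201.1]]
b [[329.3, 206.1], [331.0, 204.2]]
g [[384.4, 259.5], [388.2, 259.6]]
```

View pics/c38.png

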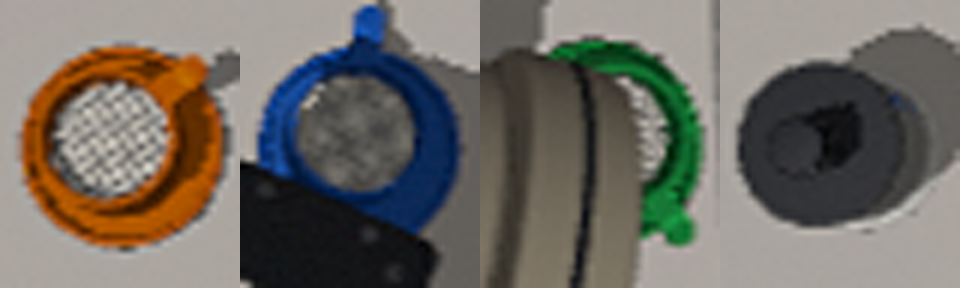

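Run:
```python
import cv2
im=cv2.imread("pics/t40.png"); cv2.imwrite("pics/c39.png",cv2.resize(im[235:285,360:410],None,fx=10,fy=10,interpolation=cv2.INTER_CUBIC))
```

```text
(no output)
```

View pics/c39.png

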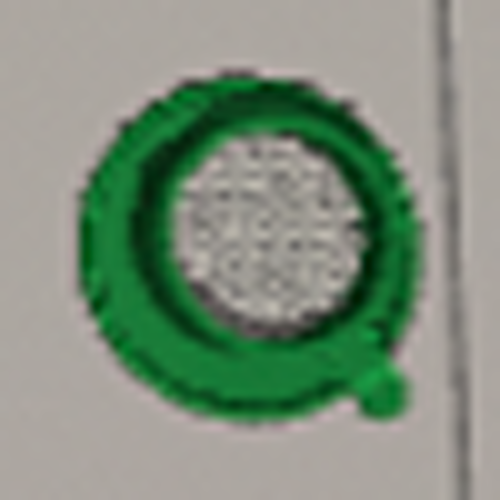

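```bash
python3 -m jog '0 0 0 0 0 0;0 0 0 0 0 0;0 0 0 0 0 0'|grep -v rot; python3 -c "
from workcell import arm; print(arm.job_done())"
```

```text
time_s: 42.83
ee_pos: [0.4607, -0.0738, 0.1779]
contact_force: [0.3, -0.5, 0.3]
gripper_width: 0.0464
the job is handed in; nothing more can be done
None
```

I took the column apart from the top down and stood the orange, green and blue strainers in the dishes of their own colours. I lowered each one slowly and released it only once it had stopped moving down. I then fitted the dark cover on the beaker. The job was handed in at about 43 s of the 115 s allowed, and no verdict was reported.

**Last checks**
- **Strainers:** All three stand upright and flat in both views. The orange one is within about 2 mm of its dish centre and the blue one about 5 mm. The green one came out at about 4 mm from its mesh and 8 mm from its rim; the limit is 14 mm.
- **Cover:** It looks level and centred on the upright beaker. The tool height at release, 72.7 mm, matches the roughly 73 mm expected for full seating. I had no independent measurement of the disc gap.
- **Clearance:** The gripper is 46 mm open, clear of everything at 0.18 m height. I never moved the arm near the timer or the wash bottle; both look unmoved in the last top view.

**What disagreed**
- **Camera views:** The two views differed by about 5 to 10 mm in y, more than the stated 2 mm. I aimed with the gripper as seen in the side view.
- **Contact force:** It hardly registered at touchdown, so I judged contact mainly from the height no longer falling.
- **Creep:** While I pressed the cover home the tool crept about 3 mm in x. The beaker may have moved with it by a few millimetres, well under the 40 mm limit.

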